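Nip up a tap's cartridge nut with an adjustable wrench

TASK

The filter tap by the sink leaks because the brass hexagon nut on top of its body has worked loose; its lever is already off. Roll the worm of the adjustable wrench until the jaws just fit that nut, set the wrench on the nut and turn the nut clockwise (seen from above) until it is fully tight against its stop, using the wrench only and keeping your fingers off the tap. Then take the wrench off the tap and lay it down flat on the worktop without dropping it, leaving the kitchen timer, the tin and the tap's lever where they are.

Things in the scene. Friction and masses are not known exactly. Their poses are not given: they have to be found in the camera images.
- wrench: Adjustable wrench of steel with a black moulded grip, 200 mm long, 0.45 kg, lying flat. Origin: on its underside, below the centre of a nut held in the mouth. x: out of the mouth, parallel to the jaw faces; z: up. Jaws 14 mm thick (z 0 to 14); throat x = -22.5 mm, jaw tips x = +16. Fixed jaw's face y = -18 mm, sliding jaw's y = -18 + gap. The handle leaves the origin along (-0.966, 0.259, 0).
- wrench_jaw (a joint): Gap between the wrench's jaw faces in m (0 shut, 0.042 widest). It starts some 4 to 8 mm too narrow for the 36 mm nut. The jaw moves only when the worm is rolled and holds about 35 N, so heaving on a nut that is already tight forces it open.
- wrench_worm (a joint): Turn of the worm in rad; growing opens the jaws, 6 mm of gap per full turn (gap = 0.000955 x turn). Takes about 4 N at its rim; press with 8 to 20 N and stroke.
- wrench_worm_top (a point): Top line of the worm: a knurled roller, 17 mm in diameter and 16 mm long, axis along the wrench's y, standing 4 mm proud of the head's 14 mm top face; this point is 18 mm above the wrench's underside. A fingertip pressed on it and stroked toward the handle (wrench -x) opens the jaws, stroked toward the mouth (+x) closes them: 1.1 mm of gap per 10 mm rolled.
- wrench_grip (a point): Point on the handle for gripping from above: centre of the moulded grip's section (24 mm wide, 18 mm thick), 104 mm from the wrench's origin; the grip runs 26 mm toward the head and 74 mm toward the end from here. Its axes are the wrench's, so the handle's direction here is (-0.966, 0.259, 0).
- tap: Filter tap fixed to the worktop beside the sink, its lever taken off: round steel body 52 mm across, flat shoulder 94 mm above the worktop, low spout 195 mm long toward its +y. Origin: centre of its foot. On the shoulder sits the nut; out of the nut's middle rise a grey cartridge and a white stem to 128 mm above the worktop.
- tap_nut (a joint): Turn of the brass nut in rad: 0 is fully tight, against its stop; it starts loose, at -0.85 to -0.5, and grows as it turns clockwise seen from above. It takes about 0.4 N m to turn and stays where it is left.
- tap_nut_top (a point): Centre of the top face of the brass hexagon nut, 110 mm above the worktop; nut 16 mm high, 36 mm across the flats, 41.6 mm across the corners, its axis upright. Axes turn with the nut: x is parallel to two of its flats. The wrench fits when its x is parallel to any pair of flats (every 60 degrees) and its underside rests on or just above the shoulder.
- tap_lever: The tap's steel lever with its dome, taken off and standing on the worktop: dome 50 mm across, 30 mm high, lever reaching 94 mm along its -y. Origin: centre of the dome's underside. To be left alone.
- egg_timer: Round wind-up kitchen timer, 62 mm across, 46 mm high, standing on the worktop. Origin: centre of its underside. To be left alone.
- tin: Food tin, 57 mm across, 72 mm high, standing on the worktop. Origin: centre of its underside. To be left alone.

How it is judged:
By the outcome, as a careful person would: the job done as asked, in the order asked, and still so for the second after the job is handed in, with the robot touching nothing.
It also fails if it takes over 72 s, if anything falls off the work surface, if the arm or the gripper's body presses on something with over 40 N, if the wrist force passes 120 N, or if a joint passes its speed limit or range.

ROBOT

A 6-joint arm with a two-finger parallel gripper is mounted at the origin on a cart in front of the work surface, level with it; the furniture and walls round the work are solid. World frame = base frame: x ahead of the robot, y to its left, z up, the work surface at z = 0. Lengths are in m, angles in rad, forces in N, time in s.
With the tool pointing down it reaches from about 0.375 to 0.75 m from the base axis. Payload 9 kg.
Tool frame: the origin (TCP) lies midway between the tips of the shut fingers; the grasp point (between the pads) lies 19 mm behind it; z points along the fingers, y is the line along which they close (so a half turn about z gives the same grasp; the last joint's range is limited). The gripper opens to 85 mm and grips with 20 to 120 N. Pads are 22 mm wide; open, the fingers measure 114 mm over their backs; the gripper's body (76 mm by 85 mm) begins 54 mm behind the grasp point. The pads swing forward as they close: fully open they stand 13 mm farther back than shut.
Start: joints at [0.97, 0.104, 0.097, 1.564, 0, 1.353], TCP at [0.224, 0.557, 0.204] pointing down, gripper open.
Joint ranges: [-2.99, 2.99], [-0.84, 1.86], [-1.1, 1.16], [-1.84, 2.11], [-1.51, 1.56], [-3.14, 3.14]. Speed limits (rad/s): [2.22, 2.22, 2.57, 3.14, 3.14, 3.14].

INTERFACE

Orientations are given as a rotation vector (axis times angle).
In Python, from station import bot gives the robot as it stands.
- The arm moves only by the tool carry_out, never from a script. Its argument "commands" is a list of rows, each an object with "hand": the opening, from -1 (shut) to 1 (fully open); "travel": the shift along the tool's x, y, z as a fraction of full scale, a list of three; "turn": the turn, a rotation vector about the tool's x, y, z as a fraction of full scale, a list of three. A call has 1 to 20 rows; each row is the pose to reach, as a shift and turn from the pose commanded when the call began, along the tool's axes at that moment; what a row does not reach only later rows make up. Full scale, the value 1, is 100 mm for a shift and 0.5 rad for a turn. A row lasts 1/12 s, in which the tool goes at most 41.7 mm and 7.16 degrees, less where a joint would pass 70% of its speed; a pose out of reach is approached as far as the arm can. A call with a number of a shift or a turn outside -1 to 1 is refused whole. A call with a gripper value outside its range is refused whole. The fingers move at their own pace and stop on an object; "force" is the grip in N (left out, the last holds). Time passes only in rows, so rows that repeat a pose let the fingers close. It gives the time, the measured TCP pose, the force, the opening and the grip force at its end, in the units of the state.
- bot.sense(): the state, without advancing time (a new reading comes with each control period).
- bot.get_image(name): name is "scene" or "top" or "wrist"; returns (picture, depth): 400x640x3 uint8, red, green, blue; 400x640 float32, m along the optical axis (not along the pixel's ray), 0 where there is no reading.
- bot.calibration(name): a dict with "fx", "fy", "cx", "cy" (pixels), "eye" and "orientation" of the camera in the world; the wrist camera has in their place "mount" (4x4, takes a point from camera to tool coordinates, whose origin is the TCP and whose axes are the flange's). Camera axes: x right, y down, z forward; pixel columns grow to the right and rows downward; lengths in m; the calibration is good to about 2 mm. The wrist camera is an equidistant fisheye: a pixel r from the principal point sees the ray r / f radians off the axis. A picture is of the moment at which its call begins: read the wrist's pose just before it. calibration takes no time and is no camera call.
- bot.hand_in(): hands the job in; it is judged then, once.
Trained networks look in the newest picture that a camera, given by its name, has taken for a name from the list of things; names that differ only in an ending like _2 or _b are one class to them, and where a whole thing is asked for, a point or a joint stands for the part that bears it (a point fixed in the world has none). Each returns a list of dicts, best first, with "score" (0 to 1); they miss things now and then, are a little off and sometimes report something else, mostly with a low value. They report only what shows in the picture. A call takes as long as a camera call.
- bot.look_for(camera, target): "xy" ([column, row] in pixels, amid what is visible of it).
- bot.cut_out(camera, target): "region" (400x640 bool, what is visible of it) and "xy" ([column, row] in pixels, amid what is visible of it).
- bot.place_of(camera, target): "xy" ([column, row] in pixels: a listed point, or the origin of a listed thing).
The state is a dict: "clock": time; "joint_positions": joint angles; "joint_vel": joint speeds; "joint_torque": joint torques, N m; "eef_pos": TCP position; "tcp_rot": TCP orientation; "ft_force": force on the tool from outside, world axes, zero at the start; "ft_torque": the same for the moment, N m; "finger_gap": finger opening in m; "finger_force": force on a finger pad.
Only numpy, scipy, OpenCV 4.12 (cv2) and the standard library are available. Lean on these libraries where they do the work, as an engineer would, in place of code of your own. Each camera call takes 0.05 s, during which the arm holds its last target. There are 200 camera calls.

## Working session

There is one attempt and no reset: what is moved stays moved. The work goes in short steps, Python scripts to look and compute and a tool call to move; the robot and the scene stay as the last step left them, time stands still between calls to the robot, and variables do not carry over. Pictures are saved under pics/ and viewed, at most 13 in all, crops included, and the job is handed in when it is done.

Besides the shell and the picture viewer there is one more tool, called after ">>>" as name([rows], argument=value, ...), one row to a line, values as JSON. carry_out: Moves the arm, as the interface text tells. Its arguments: {"type":"object","properties":{"commands":{"type":"array"},"force":{"type":"number"}},"required":["commands"]}

```bash
mkdir -p pics; ls; cat > h.py <<'E'
import numpy as np, cv2
from scipy.spatial.transform import Rotation as R
from station import bot
def cam(n):
    c=bot.calibration(n); 
    return c
def Rm(o):
    o=np.array(o); return o if o.shape==(3,3) else R.from_rotvec(o).as_matrix() if o.size==3 else R.from_quat(o).as_matrix()
def ray(n,xy):
    c=cam(n); return Rm(c["orientation"])@np.array([(xy[0]-c["cx"])/c["fx"],(xy[1]-c["cy"])/c["fy"],1.]), np.array(c["eye"])
def atz(n,xy,z):
    d,e=ray(n,xy); return e+d*(z-e[2])/d[2]
def proj(n,p):
    c=cam(n); q=Rm(c["orientation"]).T@(np.array(p)-c["eye"]); return [c["fx"]*q[0]/q[2]+c["cx"],c["fy"]*q[1]/q[2]+c["cy"]]
def save(n,f):
    p,d=bot.get_image(n); cv2.imwrite(f"pics/{f}.png",p[:,:,::-1]); return p,d
E
python3 - <<'E'
from h import *
for n in("top","scene","wrist"): print(n,bot.calibration(n))
s=bot.sense(); print(s)
Z=dict(wrench=0,wrench_worm_top=.018,wrench_grip=.009,tap=0,tap_nut_top=.110,tap_lever=0,egg_timer=0,tin=0)
for n in("top","scene"):
    p,d=save(n,n+"0"); np.savez(f"{n}0.npz",p=p,d=d)
    for t,z in Z.items():
        for r in bot.place_of(n,t)[:2]: print(n,t,round(r["score"],2),np.round(r["xy"],1),atz(n,r["xy"],z).round(4))
E
```

```text
pics
top {'fx': 446.4765220082626, 'fy': 446.4765220082626, 'cx': 318.05065486323446, 'cy': 202.26814233127482, 'eye': array([ 0.29047275, -0.16047123,  1.28369662]), 'orientation': array([-2.17432183,  2.11918628, -0.16156316])}
scene {'fx': 429.08614538844483, 'fy': 429.08614538844483, 'cx': 325.9075397616415, 'cy': 202.52970156634748, 'eye': array([ 0.17475726, -0.75489193,  0.8127717 ]), 'orientation': array([-2.33975564,  0.58588772, -0.2156116 ])}
wrist {'fx': 309.70691628693146, 'fy': 309.70691628693146, 'cx': 318.3208311991512, 'cy': 196.982294352279, 'mount': array([[ 4.95297247e-04, -9.45565608e-01, -3.25431152e-01,
         8.37638612e-02],
       [ 9.99999873e-01,  4.97193417e-04,  7.73379810e-05,
        -1.21148086e-04],
       [ 8.86740918e-05, -3.25431150e-01,  9.45565735e-01,
        -1.70537741e-01],
       [ 0.00000000e+00,  0.00000000e+00,  0.00000000e+00,
         1.00000000e+00]])}
{'clock': 0.0, 'joint_positions': array([ 9.70326431e-01,  1.04722147e-01,  9.64629930e-02,  1.56389827e+00,
       -6.10896032e-06,  1.35309918e+00]), 'joint_vel': array([-0.00105845
[... 910 characters left out ...]

top egg_timer 0.94 [412.1 171.4] [ 0.579  -0.4368  0.    ]
top tin 0.83 [424.9 195.5] [ 0.5082 -0.4738  0.    ]
scene wrench 0.64 [327.8 221.3] [ 0.4912 -0.1525  0.    ]
scene wrench_worm_top 0.91 [331.6 229.5] [ 0.4802 -0.1924  0.018 ]
scene wrench_grip 0.68 [346.4 249.9] [ 0.485  -0.2552  0.009 ]
scene wrench_grip 0.19 [327.8 219.9] [ 0.4898 -0.1552  0.009 ]
scene tap 0.88 [313.3 169.8] [0.5432 0.03   0.    ]
scene tap_nut_top 0.4 [311.  135.8] [0.5459 0.0411 0.11  ]
scene tap_lever 0.82 [258.7 172.2] [0.4068 0.093  0.    ]
scene egg_timer 0.64 [424.4 290.9] [ 0.5824 -0.4237 -0.    ]
scene tin 0.73 [409.5 323.1] [ 0.5104 -0.47    0.    ]
scene tin 0.52 [311.  166.6] [0.5434 0.0446 0.    ]
```

```bash
python3 - <<'E'
from h import *
a=cv2.imread("pics/top0.png")[120:260,190:440]; b=cv2.imread("pics/scene0.png")[100:350,230:450]
a=cv2.resize(a,None,fx=3.2,fy=3.2,interpolation=cv2.INTER_CUBIC); cv2.imwrite("pics/a.png",a)
b=cv2.resize(b,None,fx=2.4,fy=2.4,interpolation=cv2.INTER_CUBIC); cv2.imwrite("pics/b.png",b)
E
```

```text
(no output)
```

View pics/a.png

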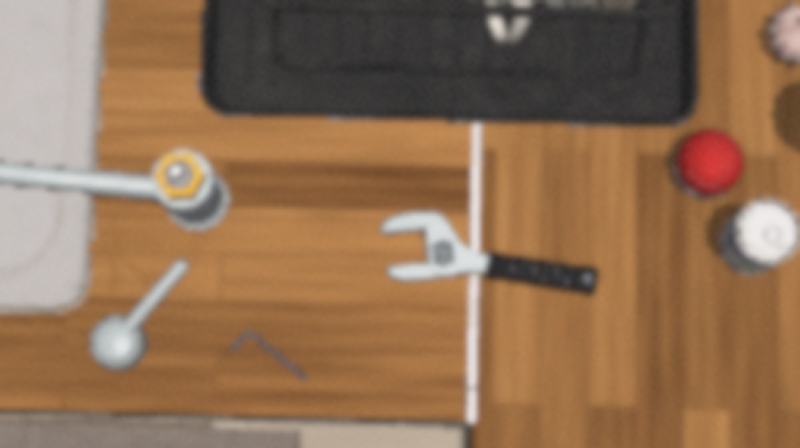

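View pics/b.png

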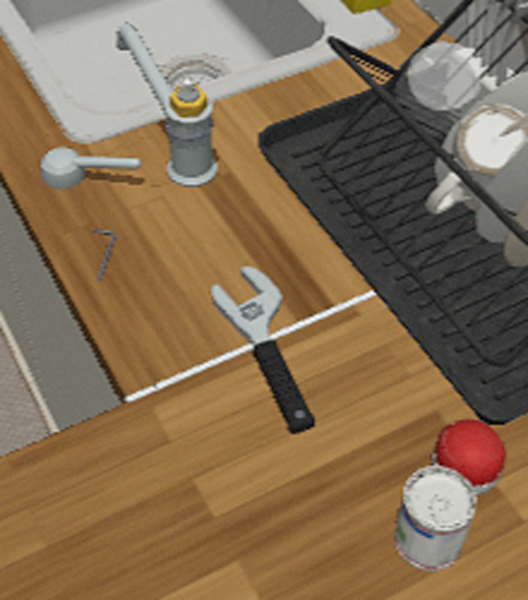

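The top picture shows the nut near (248,173), the wrench mouth facing left (+y) with the worm near (328,198), and its handle running to the right. The lever is at lower left. The timer and tin are at far right, near (412,171) and (428,193).

I'll move over the tap first, for a close look at the nut.

>>> carry_out([
  {"hand":1,"travel":[-1,-0.75,0],"turn":[0,0,0]},
  {"hand":1,"travel":[-1,-0.75,0],"turn":[0,0,0]},
  {"hand":1,"travel":[-1,-0.75,0],"turn":[0,0,0]},
])

```text
clock: 1.15
eef_pos: [0.2889, 0.4486, 0.2032]
tcp_rot: [-0.595, -3.085, 0.0]
ft_force: [0.6, 0.3, 0.1]
finger_gap: 0.0854
finger_force: 0.0
```

>>> carry_out([
  {"hand":1,"travel":[-1,-0.75,0],"turn":[0,0,0]},
  {"hand":1,"travel":[-1,-0.75,0],"turn":[0,0,0]},
  {"hand":1,"travel":[-1,-0.75,0],"turn":[0,0,0]},
])

```text
clock: 1.4
eef_pos: [0.3542, 0.3411, 0.2037]
tcp_rot: [0.597, 3.084, 0.001]
ft_force: [0.6, 0.9, 0.1]
finger_gap: 0.0853
finger_force: 0.0
```

>>> carry_out([
  {"hand":1,"travel":[-1,-0.75,0],"turn":[0,0,0]},
  {"hand":1,"travel":[-1,-0.75,0],"turn":[0,0,0]},
  {"hand":1,"travel":[-1,-0.75,0],"turn":[0,0,0]},
])

```text
clock: 1.65
eef_pos: [0.4191, 0.234, 0.2038]
tcp_rot: [0.597, 3.083, 0.001]
ft_force: [-0.6, 0.2, -0.8]
finger_gap: 0.0852
finger_force: 0.0
```

>>> carry_out([
  {"hand":1,"travel":[-1,-0.75,0],"turn":[0,0,0]},
  {"hand":1,"travel":[-1,-0.75,0],"turn":[0,0,0]},
  {"hand":1,"travel":[-1,-0.75,0],"turn":[0,0,0]},
])

```text
clock: 1.9
eef_pos: [0.4839, 0.1269, 0.2038]
tcp_rot: [0.598, 3.083, 0.0]
ft_force: [1.1, 0.3, -0.2]
finger_gap: 0.0852
finger_force: 0.0
```

>>> carry_out([
  {"hand":1,"travel":[-1,-0.75,0],"turn":[0,0,0]},
  {"hand":1,"travel":[-1,-0.75,0],"turn":[0,0,0]},
  {"hand":1,"travel":[-1,-0.75,0],"turn":[0,0,0]},
  {"hand":1,"travel":[-1,-0.75,0],"turn":[0,0,0]},
  {"hand":1,"travel":[-1,-0.75,0],"turn":[0,0,0]},
  {"hand":1,"travel":[-1,-0.75,0],"turn":[0,0,0]},
])

```text
clock: 2.4
eef_pos: [0.5476, 0.0221, 0.2034]
tcp_rot: [-0.598, -3.084, -0.001]
ft_force: [-0.8, -0.3, 0.3]
finger_gap: 0.0852
finger_force: 0.0
```

```bash
cat >> h.py <<'E'
def wpose():
    s=bot.sense(); T=np.eye(4); T[:3,:3]=Rm(s["tcp_rot"]); T[:3,3]=s["eef_pos"]; return T@np.array(cam("wrist")["mount"])
def wproj(P,T):
    c=cam("wrist"); q=(np.asarray(P)-T[:3,3])@T[:3,:3]; r=np.hypot(q[...,0],q[...,1]); k=np.arctan2(r,q[...,2])/np.maximum(r,1e-9)
    return np.stack([c["fx"]*q[...,0]*k+c["cx"],c["fy"]*q[...,1]*k+c["cy"]],-1)
def wray(xy,T):
    c=cam("wrist"); u=np.array([xy[0]-c["cx"],xy[1]-c["cy"]])/c["fx"]; t=np.hypot(*u)
    return T[:3,:3]@np.array([*(u/t*np.sin(t)),np.cos(t)])
def watz(xy,z,T):
    d=wray(xy,T); return T[:3,3]+d*(z-T[2,3])/d[2]
def ortho(p,T,cx,cy,z,half=.04,mm=.25):
    # map: up = +x world, left = +y world
    n=int(2*half/mm*1000); i=(np.arange(n)-n/2+.5)*mm/1000
    X,Y=np.meshgrid(cx-i,cy-i,indexing="ij"); P=np.stack([X,Y,np.full_like(X,z)],-1)
    m=wproj(P,T).astype(np.float32); return cv2.remap(p,m[...,0],m[...,1],cv2.INTER_CUBIC)
E
python3 - <<'E'
from h import *
T=wpose(); p,d=save("wrist","w1"); np.savez("w1.npz",p=p,d=d,T=T)
for r in bot.place_of("wrist","tap_nut_top")[:2]: print(r["score"],r["xy"],watz(r["xy"],.11,T))
o=ortho(p,T,.543,.034,.11,.05,.25); cv2.imwrite("pics/o1.png",cv2.resize(o[:,:,::-1],(600,600)))
E
```

```text
0.91 [324.7, 171.7] [0.53441177 0.03336155 0.11      ]
```

View pics/o1.png

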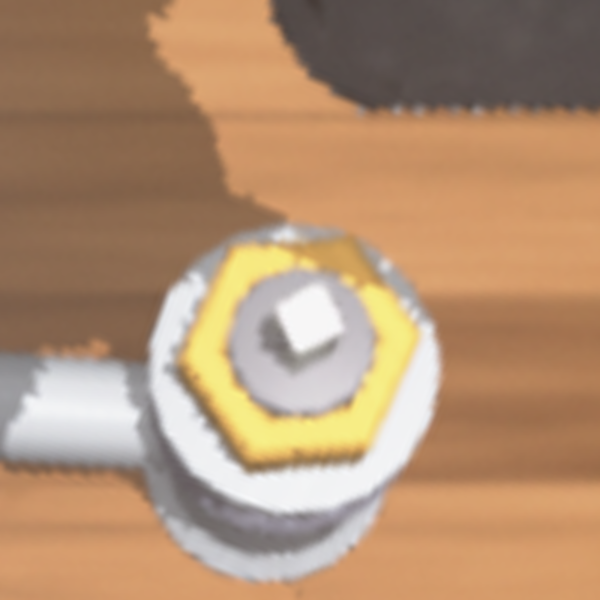

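The rectified map shows the nut's top face with corners near (182,358), (238,248), (352,242), (420,330), (365,455) and (252,465). Two flats run nearly along world y. I'll fit it precisely in the next script.

```bash
cat >> h.py <<'E'
from scipy.optimize import minimize
def fithex(p,T,c0,z=.11):
    o=ortho(p,T,*c0,z,.04,.25); hsv=cv2.cvtColor(o,cv2.COLOR_RGB2HSV); s=hsv[...,1].astype(float)
    m=((hsv[...,0]>17)&(hsv[...,0]<30)&(hsv[...,1]>110)&(hsv[...,2]>215)).astype(float)
    m=cv2.GaussianBlur(m,(0,0),1.5); n=len(m); i=(np.arange(n)-n/2+.5)*.25
    X,Y=np.meshgrid(-i,-i,indexing="ij")
    def f(v):
        d=np.max([np.cos(a)*(X-v[0])+np.sin(a)*(Y-v[1]) for a in v[2]+np.arange(6)*np.pi/3],0)-18
        w=1/(1+np.exp(d/.3)); r=np.hypot(X-v[0],Y-v[1]); k=(r>14.5)&(r<25)
        return np.sum(((m-w)**2)[k])
    best=min((minimize(f,[a,b,t],method="Nelder-Mead") for a in(-2,1) for b in(-2,1) for t in(0,.3,.6,.9)),key=lambda q:q.fun)
    v=best.x; return c0[0]+v[0]/1000,c0[1]+v[1]/1000,np.degrees(v[2])%60,best.fun
E
python3 - <<'E'
from h import *
z=np.load("w1.npz"); p,T,d=z["p"],z["T"],z["d"]
print(fithex(p,T,(.5345,.0335)), "normal angle mod 60; flats at 90+")
s=[k*np.pi/3 for k in range(6)]
# depth check of nut top
xy=wproj(np.array([.5345,.0335+.0155,.11]),T); c,r=int(xy[0]),int(xy[1]); print(d[r-2:r+3,c-2:c+3])
u=wray(xy,T); n=T[:3,:3].T@u; print("z from depth",T[:3,3]+u*d[r,c]/n[2])
print(bot.sense()["joint_positions"])
E
```

```text
(np.float64(0.534927703876571), np.float64(0.03404904156864466), np.float64(4.975961488379227), np.float64(1400.0191117495738)) normal angle mod 60; flats at 90+
[[0.2681713  0.2692621  0.26821122 0.2685142  0.26907933]
 [0.26877415 0.26820326 0.2681088  0.27000716 0.2684379 ]
 [0.2684756  0.26890805 0.2693378  0.26961407 0.26936057]
 [0.2705378  0.26967457 0.2707639  0.2702899  0.27016273]
 [0.27027    0.27081963 0.2698391  0.27017167 0.26921692]]
z from depth [0.53442404 0.04900498 0.11031081]
[-1.96857686e-01 -5.50842659e-02 -6.38395868e-02  1.56183705e+00
  2.68739325e-04  1.84637179e-01]
```

>>> carry_out([
  {"hand":1,"travel":[-0.25,-1,0],"turn":[0,0,0]},
  {"hand":1,"travel":[-0.25,-1,0],"turn":[0,0,0]},
  {"hand":1,"travel":[-0.25,-1,0],"turn":[0,0,0]},
])

```text
clock: 2.75
eef_pos: [0.5331, -0.0817, 0.2038]
tcp_rot: [0.595, 3.084, -0.002]
ft_force: [0.3, -0.1, -0.3]
finger_gap: 0.0855
finger_force: 0.0
```

>>> carry_out([
  {"hand":-1,"travel":[-0.4,-1,0.2],"turn":[0,0,0]},
  {"hand":-1,"travel":[-0.4,-1,0.2],"turn":[0,0,0]},
  {"hand":-1,"travel":[-0.4,-1,0.2],"turn":[0,0,0]},
  {"hand":-1,"travel":[-0.4,-1,0.2],"turn":[0,0,0]},
  {"hand":-1,"travel":[-0.4,-1,0.2],"turn":[0,0,0]},
  {"hand":-1,"travel":[-0.4,-1,0.2],"turn":[0,0,0]},
])

```text
clock: 3.25
eef_pos: [0.5336, -0.1865, 0.1839]
tcp_rot: [0.596, 3.084, 0.0]
ft_force: [-0.0, -0.5, 0.7]
finger_gap: 0.0125
finger_force: 0.0
```

```bash
python3 - <<'E'
from h import *
T=wpose(); p,d=save("wrist","w2"); np.savez("w2.npz",p=p,d=d,T=T)
for t,z in dict(wrench=0,wrench_worm_top=.018,wrench_grip=.009).items():
    for r in bot.place_of("wrist",t)[:1]: print(t,r["score"],np.round(r["xy"]),watz(r["xy"],z,T).round(4))
o=ortho(p,T,.49,-.19,.014,.075,.25); cv2.imwrite("pics/o2.png",o[:,:,::-1])
E
```

```text
wrench 0.68 [331. 122.] [ 0.4909 -0.1536  0.    ]
wrench_worm_top 0.76 [297. 134.] [ 0.4874 -0.1929  0.018 ]
wrench_grip 0.65 [246. 147.] [ 0.4786 -0.2544  0.009 ]
```

View pics/o2.png

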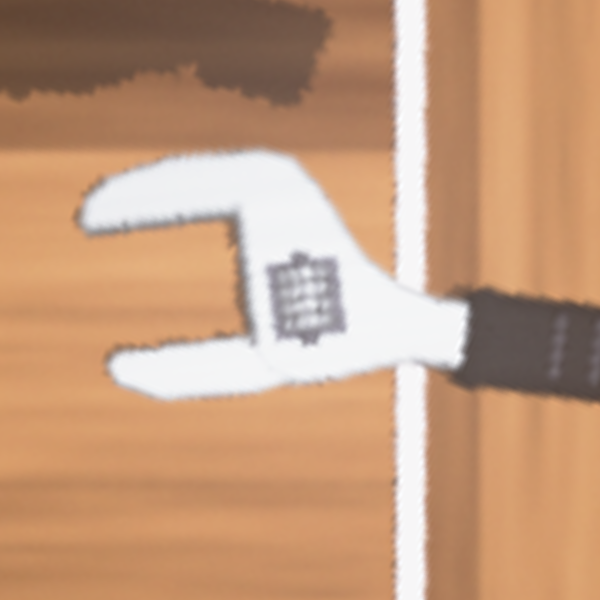

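The picture shows the fixed jaw's face running from (90,232) to (238,212) and the sliding jaw's from (125,350) to (255,338). The worm is at (306,297). I'll fit the faces for gap and angle.

```bash
cat >> h.py <<'E'
def fitjaws(p,T,ox,oy,a,z=.014):
    """a: approx wrench x angle (rad), (ox,oy) approx wrench origin; returns refined angle, origin, gap.  Profiles along wrench y."""
    ux=np.array([np.cos(a),np.sin(a)]); uy=np.array([-ux[1],ux[0]])
    st=.0001; ys=np.arange(-.032,.036,st); xs=np.arange(-.012,.009,.0005)
    P=np.array([[[*(np.array([ox,oy])+x*ux+y*uy),z] for y in ys] for x in xs])
    m=wproj(P,T).astype(np.float32); q=cv2.remap(p,m[...,0],m[...,1],cv2.INTER_LINEAR)
    s=cv2.cvtColor(q,cv2.COLOR_RGB2HSV)[...,1].astype(float); s=cv2.GaussianBlur(s,(0,0),3)
    lo,hi=[],[]
    for i in range(len(xs)):
        w=s[i]<60; c=np.argmin(abs(ys-.0))
        j=c
        while j>0 and not w[j]: j-=1
        lo.append(ys[j]); j=c
        while j<len(ys)-1 and not w[j]: j+=1
        hi.append(ys[j])
    lo,hi=np.array(lo),np.array(hi); A=np.polyfit(xs,lo,1); B=np.polyfit(xs,hi,1)
    return np.degrees(A[0]),np.degrees(B[0]),A[1]*1e3,B[1]*1e3,np.std(lo-np.polyval(A,xs))*1e3,np.std(hi-np.polyval(B,xs))*1e3
E
python3 - <<'E'
from h import *
z=np.load("w2.npz"); p,T=z["p"],z["T"]
print(fitjaws(p,T,.4905,-.153,np.radians(97)))
# throat: profile along wrench x in mid mouth
a=np.radians(97);ux=np.array([np.cos(a),np.sin(a)]);uy=np.array([-ux[1],ux[0]])
for zz in(.014,0.):
  xs=np.arange(-.035,.0,.0005)
  P=np.array([[*(np.array([.4905,-.153])+x*ux+0*uy),zz] for x in xs]); m=wproj(P[None],T).astype(np.float32)
  s=cv2.cvtColor(cv2.remap(p,m[...,0],m[...,1],1),cv2.COLOR_RGB2HSV)[0]; print(zz,[(round(x*1e3,1),int(v[1]),int(v[2])) for x,v in zip(xs,s)][10:60:2])
E
```

```text
(np.float64(0.22749316879837148), np.float64(0.37884576681534027), np.float64(-17.428765902276545), np.float64(11.992523566432936), np.float64(0.05166495298185999), np.float64(0.16163733830801882))
0.014 [(np.float64(-30.0), 14, 181), (np.float64(-29.0), 8, 224), (np.float64(-28.0), 3, 240), (np.float64(-27.0), 2, 244), (np.float64(-26.0), 4, 239), (np.float64(-25.0), 6, 217), (np.float64(-24.0), 3, 172), (np.float64(-23.0), 45, 147), (np.float64(-22.0), 84, 148), (np.float64(-21.0), 106, 173), (np.float64(-20.0), 114, 206), (np.float64(-19.0), 115, 218), (np.float64(-18.0), 115, 220), (np.float64(-17.0), 115, 220), (np.float64(-16.0), 116, 220), (np.float64(-15.0), 116, 220), (np.float64(-14.0), 116, 220), (np.float64(-13.0), 117, 220), (np.float64(-12.0), 118, 221), (np.float64(-11.0), 119, 221), (np.float64(-10.0), 118, 220), (np.float64(-9.0), 118, 221), (np.float64(-8.0), 119, 221), (np.float64(-7.0), 118, 220), (np.float64(-6.0), 118, 219)]
0.0 [(np.float64(-30.0), 6, 231), (np.float64(-29.0), 3, 244), (np.float64(-28.0), 2, 244), (np.float64(-27.0), 3, 239), (np.float64(-26.0), 5, 214), (np.float64(-25.0), 9, 173), (np.float64(-24.0), 47, 146), (np.float64(-23.0), 88, 147), (np.float64(-22.0), 106, 174), (np.float64(-21.0), 114, 205), (np.float64(-20.0), 115, 219), (np.float64(-19.0), 115, 221), (np.float64(-18.0), 115, 221), (np.float64(-17.0), 116, 220), (np.float64(-16.0), 116, 220), (np.float64(-15.0), 115, 220), (np.float64(-14.0), 117, 220), (np.float64(-13.0), 118, 221), (np.float64(-12.0), 118, 220), (np.float64(-11.0), 118, 220), (np.float64(-10.0), 118, 219), (np.float64(-9.0), 119, 219), (np.float64(-8.0), 119, 219), (np.float64(-7.0), 119, 219), (np.float64(-6.0), 118, 218)]
```

```bash
python3 - <<'E'
from h import *
z=np.load("w2.npz"); p,T=z["p"],z["T"]
print("z14",fitjaws(p,T,.4905,-.153,np.radians(97)));print("z0",fitjaws(p,T,.4905,-.153,np.radians(97),0.))
print(T[:3,3])
a=np.radians(97.3);ux=np.array([np.cos(a),np.sin(a)]);uy=np.array([-ux[1],ux[0]])
ys=np.arange(-.026,-.012,.0005)
P=np.array([[*(np.array([.4905,-.153])+y*uy),.014] for y in ys]); m=wproj(P[None],T).astype(np.float32)
s=cv2.cvtColor(cv2.remap(p,m[...,0],m[...,1],1),cv2.COLOR_RGB2HSV)[0]; print([(round(x*1e3,1),int(v[1]),int(v[2])) for x,v in zip(ys,s)])
E
```

```text
z14 (np.float64(0.22749316879837148), np.float64(0.37884576681534027), np.float64(-17.428765902276545), np.float64(11.992523566432936), np.float64(0.05166495298185999), np.float64(0.16163733830801882))
z0 (np.float64(0.20056540596100175), np.float64(0.45870051178132315), np.float64(-19.565302649703877), np.float64(11.056867352727915), np.float64(0.03988418995050875), np.float64(0.16065232279005667))
[ 0.45571714 -0.15546319  0.35445386]
[(np.float64(-26.0), 4, 242), (np.float64(-25.5), 4, 242), (np.float64(-25.0), 3, 241), (np.float64(-24.5), 3, 241), (np.float64(-24.0), 3, 241), (np.float64(-23.5), 3, 241), (np.float64(-23.0), 3, 241), (np.float64(-22.5), 3, 241), (np.float64(-22.0), 3, 241), (np.float64(-21.5), 3, 238), (np.float64(-21.0), 4, 235), (np.float64(-20.5), 4, 228), (np.float64(-20.0), 6, 217), (np.float64(-19.5), 6, 203), (np.float64(-19.0), 4, 185), (np.float64(-18.5), 9, 169), (np.float64(-18.0), 27, 161), (np.float64(-17.5), 59, 173), (np.float64(-17.0), 84, 186), (np.float64(-16.5), 102, 202), (np.float64(-16.0), 112, 214), (np.float64(-15.5), 117, 222), (np.float64(-15.0), 118, 223), (np.float64(-14.5), 118, 223), (np.float64(-14.0), 118, 223), (np.float64(-13.5), 118, 222), (np.float64(-13.0), 118, 222), (np.float64(-12.5), 118, 223)]
```

>>> carry_out([
  {"hand":-1,"travel":[0.43,-0.125,1],"turn":[0,0,-1]},
  {"hand":-1,"travel":[0.43,-0.125,1],"turn":[0,0,-1]},
  {"hand":-1,"travel":[0.43,-0.125,1],"turn":[0,0,-1]},
  {"hand":-1,"travel":[0.43,-0.125,1],"turn":[0,0,-1]},
  {"hand":-1,"travel":[0.43,-0.125,1],"turn":[0,0,-1]},
  {"hand":-1,"travel":[0.43,-0.125,1],"turn":[0,0,-1]},
  {"hand":-1,"travel":[0.43,-0.125,1],"turn":[0,0,-1]},
])

```text
clock: 4.03
eef_pos: [0.4901, -0.1836, 0.0849]
tcp_rot: [-0.178, 3.134, -0.002]
ft_force: [-0.3, -0.0, 0.6]
finger_gap: -0.0002
finger_force: 0.0
```

>>> carry_out([
  {"hand":-1,"travel":[0,0.01,0.63],"turn":[0,0,0]},
  {"hand":-1,"travel":[0,0.01,0.63],"turn":[0,0,0]},
  {"hand":-1,"travel":[0,0.01,0.63],"turn":[0,0,0]},
  {"hand":-1,"travel":[0,0.01,0.65],"turn":[0,0,0]},
  {"hand":-1,"travel":[0,0.01,0.66],"turn":[0,0,0]},
  {"hand":-1,"travel":[0,0.01,0.67],"turn":[0,0,0]},
  {"hand":-1,"travel":[0,0.01,0.67],"turn":[0,0,0]},
])

```text
clock: 4.62
eef_pos: [0.4899, -0.183, 0.0181]
tcp_rot: [-0.183, 3.134, -0.002]
ft_force: [-0.7, -0.5, -0.2]
finger_gap: -0.0001
finger_force: 0.0
```

>>> carry_out([
  {"hand":-1,"travel":[0,0,0.005],"turn":[0,0,0]},
  {"hand":-1,"travel":[0,0,0.01],"turn":[0,0,0]},
  {"hand":-1,"travel":[0,0,0.01],"turn":[0,0,0]},
])

```text
clock: 4.87
eef_pos: [0.489, -0.1825, 0.0158]
tcp_rot: [-0.184, 3.136, -0.0]
ft_force: [0.4, 0.4, 0.6]
finger_gap: -0.0
finger_force: 0.0
```

>>> carry_out([
  {"hand":-1,"travel":[0,0,0.008],"turn":[0,0,0]},
  {"hand":-1,"travel":[0,0,0.008],"turn":[0,0,0]},
])

```text
clock: 5.03
eef_pos: [0.4887, -0.1823, 0.0146]
tcp_rot: [0.184, -3.136, -0.0]
ft_force: [-0.8, 0.8, 0.1]
finger_gap: 0.0
finger_force: 0.0
```

>>> carry_out([
  {"hand":-1,"travel":[0,0,-0.025],"turn":[0,0,0]},
  {"hand":-1,"travel":[0,-0.04,-0.025],"turn":[0,0,0]},
  {"hand":-1,"travel":[0,-0.04,-0.025],"turn":[0,0,0]},
])

```text
clock: 5.28
eef_pos: [0.4896, -0.187, 0.0175]
tcp_rot: [-0.184, 3.136, -0.001]
ft_force: [-0.1, 0.2, -1.4]
finger_gap: -0.0001
finger_force: 0.0
```

>>> carry_out([
  {"hand":-1,"travel":[0,-0.02,0],"turn":[0,0,0]},
  {"hand":-1,"travel":[0,-0.02,0],"turn":[0,0,0]},
])

```text
clock: 5.45
eef_pos: [0.4895, -0.1887, 0.0172]
tcp_rot: [-0.184, 3.136, -0.0]
ft_force: [0.4, 0.4, -0.2]
finger_gap: -0.0001
finger_force: 0.0
```

>>> carry_out([
  {"hand":-1,"travel":[0,-0.02,0],"turn":[0,0,0]},
  {"hand":-1,"travel":[0,-0.02,0],"turn":[0,0,0]},
])

```text
clock: 5.62
eef_pos: [0.4897, -0.1906, 0.0172]
tcp_rot: [-0.184, 3.136, -0.0]
ft_force: [1.2, -0.9, 0.5]
finger_gap: -0.0002
finger_force: 0.0
```

>>> carry_out([
  {"hand":-1,"travel":[0,0,0.01],"turn":[0,0,0]},
  {"hand":-1,"travel":[0,0,0.01],"turn":[0,0,0]},
])

```text
clock: 5.78
eef_pos: [0.4896, -0.1902, 0.016]
tcp_rot: [0.184, -3.136, -0.0]
ft_force: [0.5, 0.8, -0.0]
finger_gap: -0.0002
finger_force: 0.0
```

>>> carry_out([
  {"hand":-1,"travel":[0,0,0.01],"turn":[0,0,0]},
  {"hand":-1,"travel":[0,0,0.01],"turn":[0,0,0]},
])

```text
clock: 5.95
eef_pos: [0.4896, -0.1901, 0.0149]
tcp_rot: [0.184, -3.136, -0.0]
ft_force: [-0.4, -0.3, -0.6]
finger_gap: -0.0001
finger_force: 0.0
```

```bash
python3 - <<'E'
from h import *
z=np.load("w2.npz"); d0,T0=z["d"],z["T"]
def zat(P,d,T):
    c,r=np.round(wproj(np.array(P),T)).astype(int); q=np.median(d[r-1:r+2,c-1:c+2]); u=wray((c,r),T); n=T[:3,:3].T@u; return (T[:3,3]+u*q/n[2]).round(4)
for P in([.4904,-.1911,.018],[.4904,-.1911+.013,.014],[.515,-.155,.014],[.46,-.19,0],[.479,-.2544,.018]): print(P,zat(P,d0,T0))
T=wpose(); p,d=save("wrist","w3"); s=bot.sense(); print(s["eef_pos"],wproj(s["eef_pos"],T))
cv2.imwrite("pics/w3c.png",cv2.resize(p[100:350,170:470,::-1],None,fx=2.4,fy=2.4,interpolation=cv2.INTER_CUBIC))
E
```

```text
[0.4904, -0.1911, 0.018] [ 0.4907 -0.1909  0.0177]
[0.4904, -0.17809999999999998, 0.014] [ 0.4905 -0.178   0.0134]
[0.515, -0.155, 0.014] [ 0.5151 -0.1556  0.0137]
[0.46, -0.19, 0] [ 0.4597 -0.1904 -0.0006]
[0.479, -0.2544, 0.018] [ 0.4786 -0.2541  0.0182]
[ 0.48962634 -0.19015595  0.01502141] [318.56726447 235.97910704]
```

View pics/w3c.png

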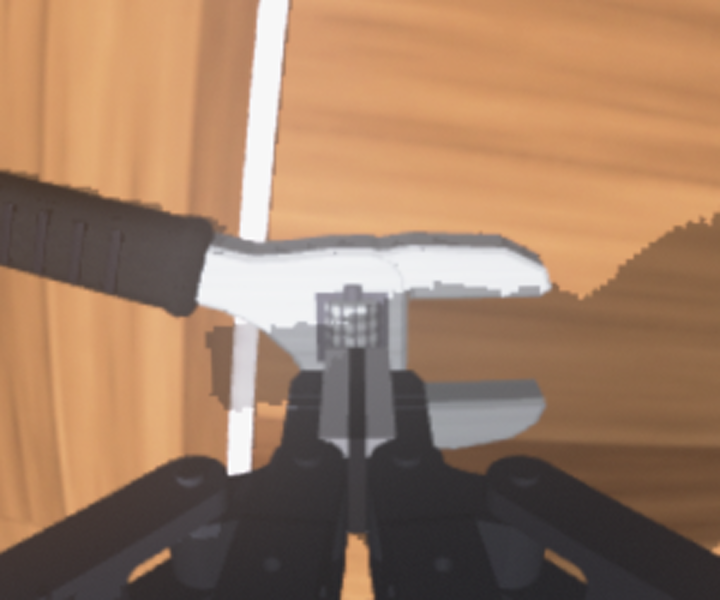

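The crop shows the shut fingertips ending just short of the worm (tips near row 350, worm near (352,322)), with TCP projected at (356,326). I'll use depth to find where the tips really are.

```bash
python3 - <<'E'
from h import *
T=wpose(); p,d=bot.get_image("wrist"); s=bot.sense(); M=np.array(cam("wrist")["mount"])
def tool(c,r):
    c0=cam("wrist"); u=np.array([c-c0["cx"],r-c0["cy"]])/c0["fx"]; t=np.hypot(*u); v=np.array([*(u/t*np.sin(t)),np.cos(t)]); v=v/v[2]*d[r,c]
    q=(M@[*v,1])[:3]; w=(T@[*v,1])[:3]; return (q*1e3).round(1),(w*1e3).round(1)
for cr,rr in [(335,r) for r in range(320,460,8)]+[(375,r) for r in range(344,460,16)]+[(352,r) for r in range(300,350,10)]:
    c=int(170+cr/2.4); r=int(100+rr/2.4); print((cr,rr),*tool(c,r))
E
```

```text
(335, 320) [ 2.7 -5.8 -1.6] [ 487.6 -196.2   16.7]
(335, 328) [ 0.9 -5.8 -2. ] [ 489.4 -196.    17. ]
(335, 336) [-1.7 -5.8 -2.3] [ 492.  -195.7   17.3]
(335, 344) [-4.9 -5.9 -0.1] [ 495.2 -195.5   15.1]
(335, 352) [ 10.6  -4.8 -33.1] [ 479.7 -196.2   48.1]
(335, 360) [ 11.   -4.7 -38. ] [ 479.3 -196.1   53. ]
(335, 368) [ 11.3  -4.6 -41.6] [ 478.9 -196.1   56.7]
(335, 376) [ 11.   -4.5 -43.9] [ 479.3 -196.    58.9]
(335, 384) [ 10.8  -4.5 -47.2] [ 479.5 -195.8   62.2]
(335, 392) [ 11.   -4.4 -50.4] [ 479.2 -195.8   65.4]
(335, 400) [ 10.8  -4.3 -52.5] [ 479.5 -195.7   67.5]
(335, 408) [ 11.2  -4.2 -56.6] [ 479.  -195.7   71.6]
(335, 416) [ 10.3  -4.2 -57.6] [ 479.9 -195.5   72.6]
(335, 424) [ 11.4  -4.1 -61.5] [ 478.8 -195.5   76.5]
(335, 432) [ 10.5  -4.  -63.3] [ 479.7 -195.4   78.3]
(335, 440) [ 10.4  -4.  -65.4] [ 479.7 -195.3   80.4]
(335, 448) [ 11.3  -3.9 -68.7] [ 478.8 -195.3   83.7]
(335, 456) [ 12.   -3.8 -72.4] [ 478.2 -195.3   87.4]
(375, 344) [-5.3  4.6  0.6] [ 494.3 -185.    14.4]
(375, 360) [ 10.7   3.6 -37.4] [ 478.6 -187.9   52.4]
(375, 376) [ 10.7   3.4 -43.3] [ 478.6 -188.    58.3]
(375, 392) [ 10.4   3.3 -49.2] [ 478.9 -188.1   64.3]
(375, 408) [ 11.1   3.2 -56.3] [ 478.3 -188.3   71.3]
(375, 424) [ 10.8   3.1 -60.7] [ 478.5 -188.4   75.7]
(375, 440) [  9.9   3.  -64.5] [ 479.5 -188.3   79.5]
(375, 456) [ 12.3   2.8 -72.7] [ 477.1 -188.8   87.7]
(352, 300) [ 7.7 -1.6 -0.8] [ 482.2 -192.6   15.8]
(352, 310) [ 6.  -1.6 -2.8] [ 483.9 -192.4   17.9]
(352, 320) [ 3.1 -1.6 -2.4] [ 486.8 -192.1   17.4]
(352, 330) [ 1.3 -1.6 -4.2] [ 488.5 -191.8   19.2]
(352, 340) [-2.6 -1.6 -1.9] [ 492.4 -191.4   16.9]
```

>>> carry_out([
  {"hand":-1,"travel":[0.03,0.045,0],"turn":[0,0,0]},
  {"hand":-1,"travel":[0.03,0.045,0.1],"turn":[0,0,0]},
  {"hand":-1,"travel":[0.03,0.045,0.2],"turn":[0,0,0]},
  {"hand":-1,"travel":[0.03,0.045,0.23],"turn":[0,0,0]},
  {"hand":-1,"travel":[0.03,0.045,0.24],"turn":[0,0,0]},
  {"hand":-1,"travel":[0.03,0.045,0.24],"turn":[0,0,0]},
])

```text
clock: 6.55
eef_pos: [0.4855, -0.1856, -0.0097]
tcp_rot: [0.184, -3.135, -0.002]
ft_force: [0.0, 0.2, 0.4]
finger_gap: -0.0002
finger_force: 0.0
```

>>> carry_out([
  {"hand":-1,"travel":[0,0,0.01],"turn":[0,0,0]},
  {"hand":-1,"travel":[0,0,0.02],"turn":[0,0,0]},
  {"hand":-1,"travel":[0,0,0.02],"turn":[0,0,0]},
])

```text
clock: 6.8
eef_pos: [0.486, -0.1861, -0.0101]
tcp_rot: [0.184, -3.136, -0.0]
ft_force: [-6.0, 3.1, 12.2]
finger_gap: 0.0002
finger_force: 6.0
```

>>> carry_out([
  {"hand":-1,"travel":[0,0,0.01],"turn":[0,0,0]},
  {"hand":-1,"travel":[0,0,0.02],"turn":[0,0,0]},
  {"hand":-1,"travel":[0,0,0.02],"turn":[0,0,0]},
])

```text
clock: 7.05
eef_pos: [0.4863, -0.1866, -0.0105]
tcp_rot: [0.184, -3.136, 0.002]
ft_force: [-13.5, 5.7, 28.1]
finger_gap: 0.0
finger_force: 13.5
```

>>> carry_out([
  {"hand":-1,"travel":[0,0,-0.02],"turn":[0,0,0]},
  {"hand":-1,"travel":[0,0,-0.02],"turn":[0,0,0]},
  {"hand":-1,"travel":[0,-0.03,-0.02],"turn":[0,0,0]},
  {"hand":-1,"travel":[0,-0.06,-0.02],"turn":[0,0,0]},
  {"hand":-1,"travel":[0,-0.06,-0.02],"turn":[0,0,0]},
])

```text
clock: 7.47
eef_pos: [0.4875, -0.1924, -0.01]
tcp_rot: [-0.184, 3.135, 0.0]
ft_force: [-2.5, 2.8, 11.4]
finger_gap: -0.0005
finger_force: 5.9
```

>>> carry_out([
  {"hand":-1,"travel":[0,-0.03,0],"turn":[0,0,0]},
  {"hand":-1,"travel":[0,-0.06,0],"turn":[0,0,0]},
  {"hand":-1,"travel":[0,-0.06,0],"turn":[0,0,0]},
])

```text
clock: 7.72
eef_pos: [0.4882, -0.1984, -0.0102]
tcp_rot: [-0.184, 3.135, -0.0]
ft_force: [-1.7, 2.1, 10.2]
finger_gap: -0.0002
finger_force: 5.0
```

>>> carry_out([
  {"hand":-1,"travel":[0,0,-0.25],"turn":[0,0,0]},
  {"hand":-1,"travel":[0,0,-0.35],"turn":[0,0,0]},
  {"hand":-1,"travel":[0,0,-0.35],"turn":[0,0,0]},
])

```text
clock: 7.97
eef_pos: [0.4894, -0.1994, 0.0266]
tcp_rot: [-0.184, 3.133, -0.004]
ft_force: [0.6, -0.5, 0.9]
finger_gap: 0.0002
finger_force: 0.0
```

```bash
cat >> h.py <<'E'
def look(f,O,A):
    """origin guess and angle(deg) -> prints refined wrench pose and gap"""
    T=wpose(); p,d=save("wrist",f); np.savez(f+".npz",p=p,d=d,T=T)
    lo=fitjaws(p,T,*O,np.radians(A),0.); hi=fitjaws(p,T,*O,np.radians(A),.014)
    print("tcp",bot.sense()["eef_pos"],"cam",T[:3,3].round(3)); print("z0",np.round(lo,2)); print("z14",np.round(hi,2))
E
python3 -c "
from h import *
look('w4',(.4921,-.154),97.25)
p=np.load('w4.npz')['p']; T=np.load('w4.npz')['T']
o=ortho(p,T,.49,-.19,.014,.075,.3); cv2.imwrite('pics/o4.png',o[:,:,::-1])"
```

```text
tcp [ 0.48872317 -0.19889505  0.02512077] cam [ 0.405 -0.209  0.197]
z0 [ -0.35   0.35 -18.38   9.61   0.03   0.06]
z14 [ -0.34   0.17 -10.47  15.52   0.03   0.06]
```

View pics/o4.png

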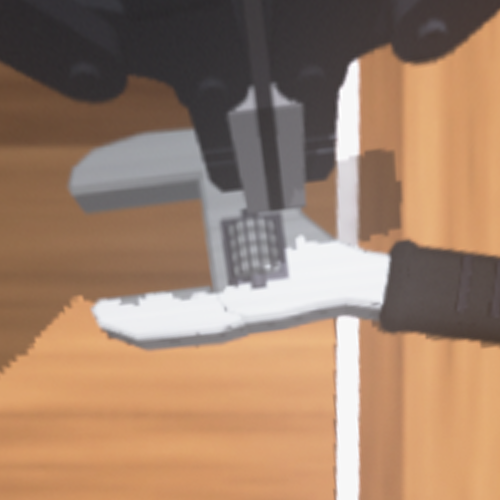

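The rectified view shows the wrench undisturbed: worm at (253,248), jaw faces from (75,205) to (225,180) and (95,302) to (222,290). The gap has grown, so stroking works. More strokes.

>>> carry_out([
  {"hand":-1,"travel":[0,0.14,0],"turn":[0,0,0]},
  {"hand":-1,"travel":[0,0.14,0.15],"turn":[0,0,0]},
  {"hand":-1,"travel":[0,0.14,0.3],"turn":[0,0,0]},
  {"hand":-1,"travel":[0,0.14,0.34],"turn":[0,0,0]},
  {"hand":-1,"travel":[0,0.14,0.35],"turn":[0,0,0]},
  {"hand":-1,"travel":[0,0.14,0.35],"turn":[0,0,0]},
  {"hand":-1,"travel":[0,0.11,0.35],"turn":[0,0,0]},
  {"hand":-1,"travel":[0,0.08,0.35],"turn":[0,0,0]},
  {"hand":-1,"travel":[0,0.05,0.35],"turn":[0,0,0]},
  {"hand":-1,"travel":[0,0.02,0.35],"turn":[0,0,0]},
  {"hand":-1,"travel":[0,0,0.35],"turn":[0,0,0]},
  {"hand":-1,"travel":[0,0,0.35],"turn":[0,0,0]},
])

```text
clock: 9.02
eef_pos: [0.4874, -0.1976, -0.0102]
tcp_rot: [0.184, -3.136, -0.001]
ft_force: [-4.5, 2.9, 14.0]
finger_gap: 0.0003
finger_force: 7.4
```

>>> carry_out([
  {"hand":-1,"travel":[0,0,-0.08],"turn":[0,0,0]},
  {"hand":-1,"travel":[0,0.07,-0.08],"turn":[0,0,0]},
  {"hand":-1,"travel":[0,0.14,-0.05],"turn":[0,0,0]},
  {"hand":-1,"travel":[0,0.14,0],"turn":[0,0,0]},
  {"hand":-1,"travel":[0,0.14,0],"turn":[0,0,0]},
  {"hand":-1,"travel":[0,0.11,0],"turn":[0,0,0]},
  {"hand":-1,"travel":[0,0.08,0],"turn":[0,0,0]},
  {"hand":-1,"travel":[0,0.05,0],"turn":[0,0,0]},
  {"hand":-1,"travel":[0,0.02,0],"turn":[0,0,0]},
  {"hand":-1,"travel":[0,0,0],"turn":[0,0,0]},
  {"hand":-1,"travel":[0,0,0],"turn":[0,0,0]},
])

```text
clock: 9.93
eef_pos: [0.488, -0.1979, -0.0102]
tcp_rot: [-0.185, 3.135, -0.0]
ft_force: [-2.8, 2.5, 15.1]
finger_gap: 0.0001
finger_force: 7.3
```

>>> carry_out([
  {"hand":-1,"travel":[-0.4,0.3,-0.4],"turn":[0,0,0]},
  {"hand":-1,"travel":[-0.5,0.3,-1],"turn":[0,0,0]},
  {"hand":-1,"travel":[-0.8,0.3,-1],"turn":[0,0,0]},
  {"hand":-1,"travel":[-0.8,0.3,-1],"turn":[0,0,0]},
  {"hand":-1,"travel":[-0.8,0.3,-1],"turn":[0,0,0]},
  {"hand":-1,"travel":[-0.8,0.3,-1],"turn":[0,0,0]},
])

```text
clock: 10.43
eef_pos: [0.5632, -0.1583, 0.088]
tcp_rot: [0.186, -3.135, -0.001]
ft_force: [-0.8, 0.3, -0.9]
finger_gap: -0.0001
finger_force: 0.0
```

```bash
python3 -c "
from h import *
look('w5',(.4921,-.154),97.25)"
```

```text
tcp [ 0.562211   -0.15827132  0.08712241] cam [ 0.48  -0.169  0.259]
z0 [ -0.16   0.9  -17.76  18.35   0.05   0.04]
z14 [ -0.17   0.98 -16.06  18.08   0.05   0.04]
```

>>> carry_out([
  {"hand":-1,"travel":[0.4,-0.1,0.3],"turn":[0,0,0]},
  {"hand":-1,"travel":[0.8,-0.19,0.6],"turn":[0,0,0]},
  {"hand":-1,"travel":[0.8,-0.19,0.9],"turn":[0,0,0]},
  {"hand":-1,"travel":[0.8,-0.19,0.96],"turn":[0,0,0]},
  {"hand":-1,"travel":[0.8,-0.19,1],"turn":[0,0,0]},
  {"hand":-1,"travel":[0.8,-0.19,1],"turn":[0,0,0]},
  {"hand":-1,"travel":[0.8,-0.22,1],"turn":[0,0,0]},
  {"hand":-1,"travel":[0.8,-0.25,1],"turn":[0,0,0]},
  {"hand":-1,"travel":[0.8,-0.28,1],"turn":[0,0,0]},
  {"hand":-1,"travel":[0.8,-0.29,1],"turn":[0,0,0]},
  {"hand":-1,"travel":[0.8,-0.29,1],"turn":[0,0,0]},
])

```text
clock: 11.4
eef_pos: [0.4856, -0.197, -0.0104]
tcp_rot: [0.182, -3.133, -0.001]
ft_force: [-10.9, 2.7, 21.8]
finger_gap: -0.0
finger_force: 11.3
```

>>> carry_out([
  {"hand":-1,"travel":[-0.2,0.3,-0.4],"turn":[0,0,0]},
  {"hand":-1,"travel":[-0.5,0.5,-1],"turn":[0,0,0]},
  {"hand":-1,"travel":[-0.8,0.5,-1],"turn":[0,0,0]},
  {"hand":-1,"travel":[-0.8,0.5,-1],"turn":[0,0,0]},
  {"hand":-1,"travel":[-0.8,0.5,-1],"turn":[0,0,0]},
  {"hand":-1,"travel":[-0.8,0.5,-1],"turn":[0,0,0]},
])

```text
clock: 11.9
eef_pos: [0.5603, -0.1376, 0.0879]
tcp_rot: [0.185, -3.134, -0.001]
ft_force: [-0.9, 1.1, -0.1]
finger_gap: -0.0
finger_force: 0.0
```

```bash
python3 -c "
from h import *
look('w6',(.4921,-.154),97.25)
p=np.load('w6.npz')['p']; T=np.load('w6.npz')['T']
a=np.radians(97.25);ux=np.array([np.cos(a),np.sin(a)]);uy=np.array([-ux[1],ux[0]])
for x in(-.004,.004):
  for R0 in((-.023,-.013),(.014,.024)):
    ys=np.arange(*R0,.0005);P=np.array([[*(np.array([.4921,-.154])+x*ux+y*uy),.0] for y in ys]); m=wproj(P[None],T).astype(np.float32)
    s=cv2.cvtColor(cv2.remap(p,m[...,0],m[...,1],1),cv2.COLOR_RGB2HSV)[0]; print(x,[(round(float(y)*1e3,1),int(v[1]),int(v[2])) for y,v in zip(ys,s)])
"
```

```text
tcp [ 0.55940758 -0.13771395  0.08717035] cam [ 0.477 -0.148  0.259]
z0 [ -0.4    0.32 -18.62  18.48   0.03   0.03]
z14 [ -0.39   0.56 -16.85  18.27   0.03   0.04]
-0.004 [(-23.0, 3, 243), (-22.5, 4, 242), (-22.0, 4, 238), (-21.5, 5, 234), (-21.0, 7, 223), (-20.5, 7, 210), (-20.0, 7, 187), (-19.5, 5, 165), (-19.0, 20, 153), (-18.5, 66, 175), (-18.0, 99, 203), (-17.5, 108, 213), (-17.0, 113, 219), (-16.5, 114, 220), (-16.0, 114, 220), (-15.5, 114, 221), (-15.0, 114, 221), (-14.5, 114, 221), (-14.0, 114, 220), (-13.5, 114, 220)]
-0.004 [(14.0, 114, 205), (14.5, 115, 204), (15.0, 115, 204), (15.5, 116, 203), (16.0, 115, 202), (16.5, 114, 201), (17.0, 113, 198), (17.5, 106, 182), (18.0, 93, 157), (18.5, 59, 155), (19.0, 27, 160), (19.5, 6, 177), (20.0, 4, 204), (20.5, 3, 236), (21.0, 2, 244), (21.5, 1, 246), (22.0, 1, 246), (22.5, 1, 246), (23.0, 0, 246), (23.5, 0, 246)]
0.004 [(-23.0, 3, 242), (-22.5, 4, 241), (-22.0, 3, 236), (-21.5, 4, 231), (-21.0, 6, 221), (-20.5, 6, 208), (-20.0, 5, 189), (-19.5, 5, 168), (-19.0, 22, 152), (-18.5, 68, 176), (-18.0, 99, 198), (-17.5, 111, 211), (-17.0, 115, 217), (-16.5, 116, 219), (-16.0, 116, 219), (-15.5, 116, 219), (-15.0, 116, 219), (-14.5, 116, 219), (-14.0, 118, 219), (-13.5, 118, 219)]
0.004 [(14.0, 118, 205), (14.5, 119, 205), (15.0, 119, 204), (15.5, 118, 201), (16.0, 116, 191), (16.5, 112, 175), (17.0, 105, 153), (17.5, 97, 145), (18.0, 87, 143), (18.5, 58, 149), (19.0, 30, 162), (19.5, 7, 182), (20.0, 2, 210), (20.5, 3, 239), (21.0, 3, 244), (21.5, 2, 246), (22.0, 1, 246), (22.5, 1, 246), (23.0, 1, 246), (23.5, 1, 246)]
```

>>> carry_out([
  {"hand":0,"travel":[0.94,-1,0],"turn":[0,0,0.91]},
  {"hand":0,"travel":[0.94,-1,0],"turn":[0,0,0.91]},
  {"hand":0,"travel":[0.94,-1,0],"turn":[0,0,0.91]},
  {"hand":0,"travel":[0.94,-1,0],"turn":[0,0,0.91]},
  {"hand":0,"travel":[0.94,-1,0],"turn":[0,0,0.91]},
])

```text
clock: 12.37
eef_pos: [0.4757, -0.2504, 0.0871]
tcp_rot: [-0.542, -3.091, -0.002]
ft_force: [-0.1, -0.3, 0.1]
finger_gap: 0.043
finger_force: 0.0
```

>>> carry_out([
  {"hand":0,"travel":[0,0,0],"turn":[0,0,0.91]},
  {"hand":0,"travel":[0,0,0],"turn":[0,0,0.91]},
  {"hand":0,"travel":[0,0,0],"turn":[0,0,0.91]},
  {"hand":0,"travel":[0,0,0],"turn":[0,0,0.91]},
])

```text
clock: 12.7
eef_pos: [0.4783, -0.2472, 0.0875]
tcp_rot: [-1.219, -2.893, -0.002]
ft_force: [0.4, -1.1, 0.2]
finger_gap: 0.0431
finger_force: 0.0
```

>>> carry_out([
  {"hand":0,"travel":[0,0,0],"turn":[0,0,0.91]},
  {"hand":0,"travel":[0,0,0],"turn":[0,0,0.91]},
  {"hand":0,"travel":[0,0,0],"turn":[0,0,0.91]},
  {"hand":0,"travel":[0,0,0],"turn":[0,0,0.91]},
])

```text
clock: 13.03
eef_pos: [0.4784, -0.247, 0.0875]
tcp_rot: [-1.839, -2.543, -0.001]
ft_force: [0.2, -0.2, -0.2]
finger_gap: 0.0428
finger_force: 0.0
```

>>> carry_out([
  {"hand":0,"travel":[0,0,0],"turn":[0,0,0.91]},
  {"hand":0,"travel":[0,0,0],"turn":[0,0,0.91]},
  {"hand":0,"travel":[0,0,0],"turn":[0,0,0.91]},
  {"hand":0,"travel":[0,0,0],"turn":[0,0,0.91]},
  {"hand":0,"travel":[0,0,0],"turn":[0,0,0.91]},
  {"hand":0,"travel":[0,0,0],"turn":[0,0,0.91]},
])

```text
clock: 13.53
eef_pos: [0.4787, -0.2475, 0.088]
tcp_rot: [-2.357, -2.074, 0.0]
ft_force: [0.4, 0.1, 0.3]
finger_gap: 0.0425
finger_force: 0.0
```

```bash
cat >> h.py <<'E'
def state():
    s=bot.sense(); M=Rm(s["tcp_rot"]); y=np.degrees(np.arctan2(M[1,1],M[0,1])); print("tcp",s["eef_pos"].round(4),"tool-y deg",round(y,2),"j",s["joint_positions"].round(2),"F",s["ft_force"].round(1),"M",s["ft_torque"].round(2),"gap",round(s["finger_gap"],4)); return s,M
def want(x,y,z,yaw):
    s,M=state(); d=M.T@(np.array([x,y,z])-s["eef_pos"]); c=np.degrees(np.arctan2(M[1,1],M[0,1])); print("travel",(d/.1).round(3),"turn z",round(-np.radians((yaw-c+180)%360-180)/.5,3))
E
python3 -c "
from h import *
want(.4786,-.2569,-.027,-7.8)
T=wpose();bot.get_image('wrist')
for t,z in dict(wrench=0,wrench_worm_top=.018,wrench_grip=.009).items():
    for r in bot.place_of('wrist',t)[:1]: print(t,r['score'],watz(r['xy'],z,T).round(4))"
```

```text
tcp [ 0.4787 -0.2475  0.088 ] tool-y deg -7.32 j [-0.72 -0.07 -0.29  1.35  0.    0.98] F [0.4 0.1 0.3] M [-0.06  0.    0.03] gap 0.0425
travel [-0.095  0.013  1.15 ] turn z 0.017
wrench_worm_top 0.62 [ 0.491  -0.1905  0.018 ]
wrench_grip 0.91 [ 0.478  -0.2565  0.009 ]
```

>>> carry_out([
  {"hand":0,"travel":[-0.09,0.01,0.4],"turn":[0,0,0.017]},
  {"hand":0,"travel":[-0.09,0.01,0.75],"turn":[0,0,0.017]},
  {"hand":0,"travel":[-0.09,0.01,0.9],"turn":[0,0,0.017]},
  {"hand":0,"travel":[-0.09,0.01,0.98],"turn":[0,0,0.017]},
  {"hand":0,"travel":[-0.09,0.01,1],"turn":[0,0,0.017]},
  {"hand":0,"travel":[-0.09,0.01,1],"turn":[0,0,0.017]},
])

```text
clock: 14.23
eef_pos: [0.4794, -0.2576, -0.0104]
tcp_rot: [2.371, 2.061, 0.0]
ft_force: [0.3, -0.1, 0.1]
finger_gap: 0.0428
finger_force: 0.0
```

>>> carry_out([
  {"hand":0,"travel":[0,0,0.06],"turn":[0,0,0]},
  {"hand":0,"travel":[0,0,0.12],"turn":[0,0,0]},
  {"hand":0,"travel":[0,0,0.14],"turn":[0,0,0]},
  {"hand":0,"travel":[0,0,0.14],"turn":[0,0,0]},
  {"hand":0,"travel":[0,0,0.14],"turn":[0,0,0]},
])

```text
clock: 14.65
eef_pos: [0.4793, -0.2575, -0.0247]
tcp_rot: [2.372, 2.06, 0.0]
ft_force: [-0.1, -0.1, -0.1]
finger_gap: 0.0425
finger_force: 0.0
```

```bash
python3 -c "
from h import *
want(.4786,-.2569,-.027,-7.8)"
```

```text
tcp [ 0.4793 -0.2575 -0.0247] tool-y deg -8.05 j [-0.73  0.03 -0.4   1.14  0.    0.98] F [-0.1 -0.1 -0.1] M [-0.05  0.02  0.  ] gap 0.0425
travel [ 0.005 -0.008  0.023] turn z -0.009
```

>>> carry_out([
  {"hand":0,"travel":[0,-0.007,0.02],"turn":[0,0,0]},
  {"hand":-1,"travel":[0,-0.007,0.02],"turn":[0,0,0]},
  {"hand":-1,"travel":[0,-0.007,0.02],"turn":[0,0,0]},
  {"hand":-1,"travel":[0,-0.007,0.02],"turn":[0,0,0]},
  {"hand":-1,"travel":[0,-0.007,0.02],"turn":[0,0,0]},
  {"hand":-1,"travel":[0,-0.007,0.02],"turn":[0,0,0]},
  {"hand":-1,"travel":[0,-0.007,0.02],"turn":[0,0,0]},
], force=100)

```text
clock: 15.23
eef_pos: [0.4785, -0.2573, -0.0264]
tcp_rot: [-2.372, -2.06, 0.0]
ft_force: [-2.6, 2.0, 5.6]
finger_gap: 0.0217
finger_force: 99.2
```

>>> carry_out([
  {"hand":-1,"travel":[0,0,-0.1],"turn":[0,0,0]},
  {"hand":-1,"travel":[0,0,-0.3],"turn":[0,0,0]},
  {"hand":-1,"travel":[0,0,-0.6],"turn":[0,0,0]},
  {"hand":-1,"travel":[0,0,-0.9],"turn":[0,0,0]},
  {"hand":-1,"travel":[0,0,-1],"turn":[0,0,0]},
])

```text
clock: 15.65
eef_pos: [0.4801, -0.2587, 0.0777]
tcp_rot: [2.368, 2.057, 0.001]
ft_force: [1.0, -1.7, -4.0]
finger_gap: 0.0214
finger_force: 98.7
```

>>> carry_out([
  {"hand":-1,"travel":[0,0,-0.2],"turn":[0,0,0]},
  {"hand":-1,"travel":[0,0,-0.4],"turn":[0,0,0]},
  {"hand":-1,"travel":[0,0,-0.5],"turn":[0,0,0]},
  {"hand":-1,"travel":[0,0,-0.5],"turn":[0,0,0]},
  {"hand":-1,"travel":[0,0,-0.5],"turn":[0,0,0]},
])

```text
clock: 16.07
eef_pos: [0.4786, -0.2574, 0.1224]
tcp_rot: [-2.372, -2.06, -0.0]
ft_force: [-0.4, -0.1, -4.2]
finger_gap: 0.022
finger_force: 98.8
```

```bash
python3 -c "
from h import *
state(); T=wpose(); p,d=save('wrist','w7'); np.savez('w7.npz',p=p,d=d,T=T)
cv2.imwrite('pics/w7c.png',p[:,:,::-1])"
```

```text
tcp [ 0.4786 -0.2574  0.1224] tool-y deg -8.05 j [-0.73 -0.07 -0.22  1.42  0.    0.98] F [-0.4 -0.1 -4.2] M [-0.22  0.07 -0.  ] gap 0.022
```

View pics/w7c.png

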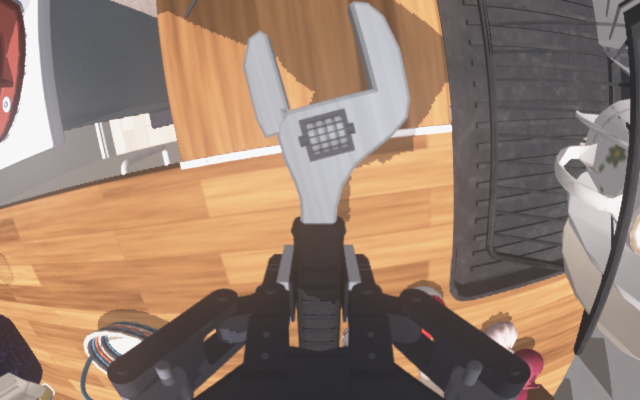

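The picture shows the wrench held flat, its mouth pointing up at (320,70) and the worm at (328,135). The view is clear for a relative measurement against the nut. I'll check wrench tilt, pose in hand and the height of the rack.

```bash
cat >> h.py <<'E'
M0=lambda: np.array(cam("wrist")["mount"])
def fithand(p,zt=-.0264,o=(.1044,-.0004),a=15.25):
    """wrench pose in the tool frame seen as a mirrored plane; work in tool coords (x,y,z), wrench y = -(tool y) sense since z flipped"""
    M=M0(); st=.0001; ys=np.arange(-.034,.036,st); xs=np.arange(-.012,.009,.0005); t=np.radians(a)
    ux=np.array([np.cos(t),-np.sin(t)]); uy=np.array([-np.sin(t),-np.cos(t)])
    out=[]
    for z in(zt,zt-.014):
        P=np.array([[[*(np.array(o)+x*ux+y*uy),z] for y in ys] for x in xs]); m=wproj(P,M).astype(np.float32); q=cv2.remap(p,m[...,0],m[...,1],1)
        hs=cv2.cvtColor(q,cv2.COLOR_RGB2HSV); s=cv2.GaussianBlur(hs[...,1].astype(float),(0,0),3)
        c=len(ys)//2; lo,hi=[],[]
        for i in range(len(xs)):
            w=s[i]<60; L=np.where(w[:c])[0]; H=np.where(w[c:])[0]; lo.append(ys[L[-1]] if len(L) else np.nan); hi.append(ys[c+H[0]] if len(H) else np.nan)
        lo,hi=np.array(lo),np.array(hi); k=~np.isnan(lo+hi)
        out.append([round(float(v),2) for v in(*(np.polyfit(xs[k],lo[k],1)*[57.3,1e3]),*(np.polyfit(xs[k],hi[k],1)*[57.3,1e3]),k.sum())])
    print("z0: slope lo, lo, slope hi, hi",out[0]); print("z14",out[1])
def tpt(c,r,d):
    c0=cam("wrist"); u=np.array([c-c0["cx"],r-c0["cy"]])/c0["fx"]; t=np.hypot(*u); v=np.array([*(u/t*np.sin(t)),np.cos(t)]); v=v/v[2]*np.median(d[r-1:r+2,c-1:c+2]); return (M0()@[*v,1])[:3]*1e3
E
python3 - <<'E'
from h import *
z=np.load("w7.npz"); p,d=z["p"],z["d"]
fithand(p)
for n,q in dict(fixtip=(368,20),fix=(390,60),slide=(258,70),nearworm=(372,125),neck=(320,205),worm=(326,133)).items(): print(n,tpt(*q,d).round(1))
c=bot.calibration("top"); dd=np.load("top0.npz")["d"]; K=Rm(c["orientation"])
r,cc=np.mgrid[0:400,0:640]; v=np.stack([(cc-c["cx"])/c["fx"],(r-c["cy"])/c["fy"],np.ones_like(r)],-1)*dd[...,None]; W=v@K.T+c["eye"]
for x in np.arange(.54,.74,.02):
    print(round(x,2),[round(float(np.max(W[(abs(W[...,0]-x)<.01)&(abs(W[...,1]-y)<.02)][:,2],initial=-1)),3) for y in(-.3,-.26,-.22,-.18,-.14,-.1,-.06,-.02,.02)])
E
```

```text
z0: slope lo, lo, slope hi, hi [-0.51, -18.19, -0.66, 19.32, 42.0]
z14 [-0.58, -15.97, -0.77, 17.9, 42.0]
fixtip [116.4  20.7 -40. ]
fix [ 99.4  30.1 -39.8]
slide [ 94.8 -25.1 -39.3]
nearworm [ 71.1  22.9 -40.1]
neck [ 35.1   0.9 -40.1]
worm [ 67.9   3.3 -44.3]
0.54 [0.004, 0.01, 0.005, 0.005, 0.004, 0.004, 0.005, 0.004, 0.129]
0.56 [0.005, 0.004, 0.006, 0.007, 0.005, 0.006, 0.006, 0.006, 0.109]
0.58 [0.005, 0.004, 0.005, 0.005, 0.006, 0.005, 0.004, 0.006, 0.008]
0.6 [0.028, 0.029, 0.029, 0.029, 0.03, 0.027, 0.029, 0.029, 0.031]
0.62 [0.028, 0.029, 0.027, 0.029, 0.029, 0.027, 0.028, 0.028, 0.74]
0.64 [0.012, 0.014, 0.011, 0.015, 0.013, 0.012, 0.014, 0.016, 0.725]
0.66 [0.219, 0.194, 0.192, 0.193, 0.194, 0.193, 0.193, 0.186, 0.716]
0.68 [0.253, 0.2, 0.209, 0.202, 0.214, 0.173, 0.178, 0.178, 0.682]
0.7 [0.272, 0.21, 0.227, 0.215, 0.225, 0.196, 0.156, 0.162, 0.651]
0.72 [0.285, 0.226, 0.238, 0.221, 0.229, 0.202, 0.143, 0.147, 0.621]
```

```bash
python3 -c "
from h import *
want(.5236,-.1335,.075,-9.7)"
```

```text
tcp [ 0.4781 -0.257   0.1216] tool-y deg -8.05 j [-0.73 -0.07 -0.23  1.42  0.    0.98] F [-0.6  0.6 -5. ] M [-0.17  0.08 -0.02] gap 0.0216
travel [1.286 0.278 0.467] turn z 0.057
```

>>> carry_out([
  {"hand":-1,"travel":[0.2,0.08,0],"turn":[0,0,0.02]},
  {"hand":-1,"travel":[0.5,0.18,0.1],"turn":[0,0,0.05]},
  {"hand":-1,"travel":[0.8,0.28,0.2],"turn":[0,0,0.057]},
  {"hand":-1,"travel":[0.95,0.28,0.3],"turn":[0,0,0.057]},
  {"hand":-1,"travel":[1,0.28,0.3],"turn":[0,0,0.057]},
])

```text
clock: 16.53
eef_pos: [0.5186, -0.1586, 0.089]
tcp_rot: [-2.394, -2.025, 0.002]
ft_force: [-1.4, 0.2, -5.6]
finger_gap: 0.0215
finger_force: 98.7
```

>>> carry_out([
  {"hand":-1,"travel":[0.2,0,0.1],"turn":[0,0,0]},
  {"hand":-1,"travel":[0.28,0,0.16],"turn":[0,0,0]},
  {"hand":-1,"travel":[0.28,0,0.16],"turn":[0,0,0]},
  {"hand":-1,"travel":[0.28,0,0.16],"turn":[0,0,0]},
  {"hand":-1,"travel":[0.28,0,0.16],"turn":[0,0,0]},
])

```text
clock: 16.95
eef_pos: [0.5249, -0.1356, 0.0773]
tcp_rot: [2.401, 2.025, -0.0]
ft_force: [-0.2, -0.3, -4.1]
finger_gap: 0.0216
finger_force: 98.8
```

```bash
python3 - <<'E'
from h import *
state(); T=wpose(); p,d=save('wrist','w8'); np.savez('w8.npz',p=p,d=d,T=T)
fithand(p,o=(.1044,-.0002),a=14.67); print(fithex(p,T,(.535,.034)))
for r in bot.place_of("wrist","tap_nut_top")[:1]: print(r["score"],watz(r["xy"],.11,T).round(4))
o=ortho(p,T,.535,0,.11,.075,.25); cv2.imwrite('pics/o8.png',o[:,:,::-1])
E
```

```text
tcp [ 0.5249 -0.1356  0.0773] tool-y deg -9.72 j [-0.49 -0.06 -0.3   1.33 -0.    1.25] F [-0.2 -0.3 -4.1] M [-0.22  0.01  0.  ] gap 0.0216
z0: slope lo, lo, slope hi, hi [0.5, -18.03, 0.4, 19.41, 42.0]
z14 [0.65, -15.77, 0.42, 18.02, 42.0]
(np.float64(0.533), np.float64(0.032), np.float64(0.0), np.float64(6795.609821424544))
```

View pics/o8.png

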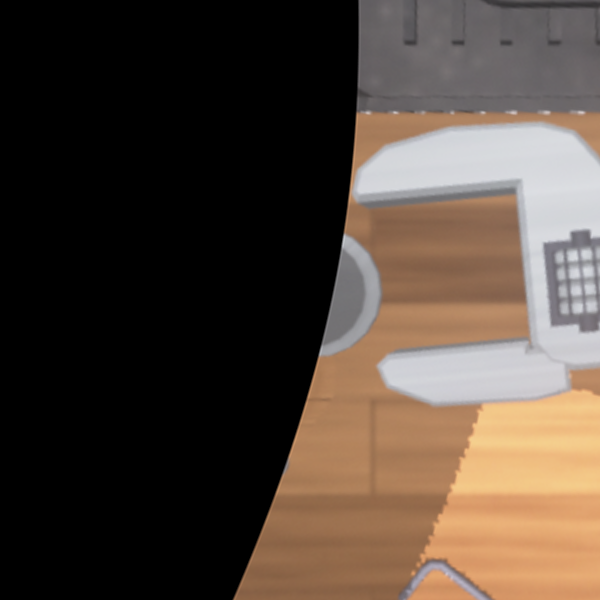

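The rectified view shows the mouth parallel to the intended direction, jaws at (355,195) and (380,365), with the nut still outside the camera's field to the left. I'll advance a bit and lower, staying short of the nut.

>>> carry_out([
  {"hand":-1,"travel":[0.12,-0.03,0],"turn":[0,0,0]},
  {"hand":-1,"travel":[0.25,-0.065,0.03],"turn":[0,0,0]},
  {"hand":-1,"travel":[0.35,-0.093,0.07],"turn":[0,0,0]},
  {"hand":-1,"travel":[0.35,-0.093,0.07],"turn":[0,0,0]},
  {"hand":-1,"travel":[0.35,-0.093,0.07],"turn":[0,0,0]},
  {"hand":-1,"travel":[0.35,-0.093,0.07],"turn":[0,0,0]},
])

```text
clock: 17.55
eef_pos: [0.5217, -0.0984, 0.0702]
tcp_rot: [2.4, 2.027, -0.0]
ft_force: [-0.0, -0.2, -4.7]
finger_gap: 0.0217
finger_force: 98.9
```

```bash
python3 - <<'E'
from h import *
for i in range(4):
    state(); T=wpose(); p,d=bot.get_image('wrist')
save('wrist','w9'); np.savez('w9.npz',p=p,d=d,T=T)
fithand(p,o=(.1044,-.0002),a=14.9)
o=ortho(p,T,.535,.01,.11,.05,.25); cv2.imwrite('pics/o9.png',cv2.resize(o[:,:,::-1],(560,560)))
E
```

```text
tcp [ 0.5217 -0.0984  0.0702] tool-y deg -9.65 j [-0.43 -0.09 -0.34  1.32 -0.    1.31] F [-0.  -0.2 -4.7] M [-0.2   0.03  0.02] gap 0.0217
tcp [ 0.5218 -0.0987  0.0703] tool-y deg -9.67 j [-0.43 -0.09 -0.34  1.32 -0.    1.31] F [ 0.1 -0.1 -4.9] M [-0.2   0.12  0.05] gap 0.0215
tcp [ 0.5218 -0.0988  0.0703] tool-y deg -9.69 j [-0.43 -0.09 -0.34  1.32 -0.    1.31] F [-0.3 -0.6 -5.2] M [-0.15  0.04  0.01] gap 0.0217
tcp [ 0.5219 -0.0989  0.0703] tool-y deg -9.7 j [-0.43 -0.09 -0.34  1.32 -0.    1.31] F [ 0.8 -0.5 -3.3] M [-0.23  0.05  0.  ] gap 0.0216
z0: slope lo, lo, slope hi, hi [56.16, -1.88, -54.38, 3.7, 42.0]
z14 [36.06, -0.91, -34.42, 3.04, 42.0]
```

View pics/o9.png

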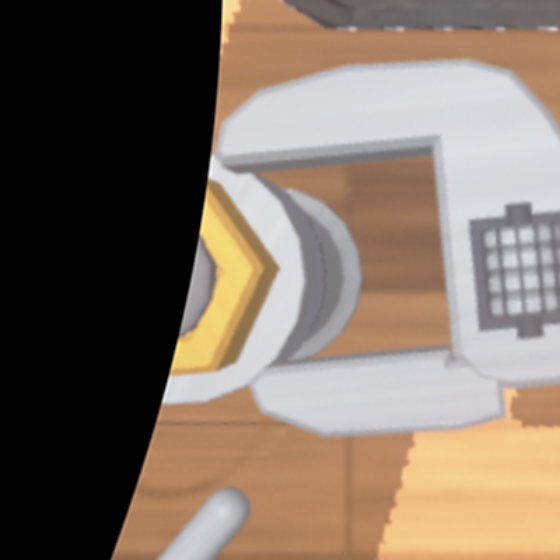

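The picture shows the nut's apex at (266,268) pointing into the mouth, with the jaw faces at row about 152 above and 370 below. The nut looks about 1 mm off the mouth's midline, so I'll fit it numerically.

```bash
sed -i 's/xs=np.arange(-.012,.009,.0005); t=/xs=np.arange(*xr,.0005); t=/; s/def fithand(p,zt=-.0264,o=(.1044,-.0004),a=15.25)/def fithand(p,zt=-.0264,o=(.1044,-.0004),a=15.25,xr=(-.012,.009))/' h.py
cat >> h.py <<'E'
def fithex2(p,T,c0,z=.11,ymax=9):
    n=320; i=(np.arange(n)-n/2+.5)*.25; X,Y=np.meshgrid(-i,-i,indexing="ij")
    P=np.stack([c0[0]+X/1e3,c0[1]+Y/1e3,np.full_like(X,z)],-1); m=wproj(P,T).astype(np.float32)
    ok=(m[...,1]>1)&(m[...,0]>1)&(m[...,0]<638); hsv=cv2.cvtColor(cv2.remap(p,m[...,0],m[...,1],2),cv2.COLOR_RGB2HSV)
    q=((hsv[...,0]>17)&(hsv[...,0]<32)&(hsv[...,1]>100)&(hsv[...,2]>205)).astype(float); q=cv2.GaussianBlur(q,(0,0),1.5)
    def f(v):
        d=np.max([np.cos(a)*(X-v[0])+np.sin(a)*(Y-v[1]) for a in v[2]+np.arange(6)*np.pi/3],0)-18
        r=np.hypot(X-v[0],Y-v[1]); k=ok&(r>14.5)&(r<25); return np.mean(((q-1/(1+np.exp(d/.3)))**2)[k])
    b=min((minimize(f,[a,b,t],method="Nelder-Mead") for a in(-1.5,1.5) for b in(-1.5,1.5) for t in(0,.1,.3)),key=lambda q:q.fun)
    return c0[0]+b.x[0]/1e3,c0[1]+b.x[1]/1e3,np.degrees(b.x[2])%60,b.fun
E
python3 - <<'E'
from h import *
z=np.load('w1.npz'); print("w1",np.round(fithex2(z["p"],z["T"],(.535,.034)),4))
z=np.load('w9.npz'); p,T,d=z["p"],z["T"],z["d"]; print("w9",np.round(fithex2(p,T,(.535,.034)),4))
for f in('w7','w8','w9'): print(f); fithand(np.load(f+'.npz')["p"],o=(.1044,-.0002),a=15,xr=(-.019,-.008))
for n in((250,70),(385,60)): print(tpt(*n,d).round(1))
# throat in tool frame for w8
p=np.load('w8.npz')["p"]; t=np.radians(15); ux=np.array([np.cos(t),-np.sin(t)]); xs=np.arange(-.028,-.016,.0005)
for zt in(-.0264,-.0404):
    P=np.array([[*(np.array([.1044,-.0002])+x*ux),zt] for x in xs]); m=wproj(P[None],M0()).astype(np.float32)
    s=cv2.cvtColor(cv2.remap(p,m[...,0],m[...,1],1),cv2.COLOR_RGB2HSV)[0]; print(zt,[(round(float(x)*1e3,1),int(v[1]),int(v[2])) for x,v in zip(xs,s)])
E
```

```text
w1 [0.5348 0.0341 4.9729 0.0391]
w9 [0.5361 0.0341 3.6233 0.0038]
w7
z0: slope lo, lo, slope hi, hi [-0.0, -18.0, 0.0, 19.5, 22.0]
z14 [-0.0, -15.8, 0.0, 18.1, 22.0]
w8
z0: slope lo, lo, slope hi, hi [-0.0, -18.1, 0.78, 19.54, 22.0]
z14 [0.62, -15.72, 0.68, 18.13, 22.0]
w9
z0: slope lo, lo, slope hi, hi [-0.0, -18.0, 0.37, 19.4, 22.0]
z14 [0.47, -15.67, 0.62, 18.08, 22.0]
[ 94.9 -28.5 -39.6]
[ 99.2  27.8 -40.3]
-0.0264 [(-28.0, 6, 219), (-27.5, 6, 219), (-27.0, 7, 220), (-26.5, 6, 219), (-26.0, 6, 219), (-25.5, 7, 217), (-25.0, 9, 197), (-24.5, 8, 192), (-24.0, 7, 185), (-23.5, 16, 159), (-23.0, 69, 141), (-22.5, 101, 137), (-22.0, 102, 137), (-21.5, 102, 137), (-21.0, 104, 137), (-20.5, 103, 136), (-20.0, 105, 136), (-19.5, 105, 136), (-19.0, 105, 136), (-18.5, 105, 136), (-18.0, 106, 137), (-17.5, 106, 137), (-17.0, 106, 137), (-16.5, 108, 137)]
-0.0404 [(-28.0, 11, 194), (-27.5, 8, 217), (-27.0, 6, 219), (-26.5, 6, 219), (-26.0, 6, 219), (-25.5, 7, 219), (-25.0, 7, 214), (-24.5, 10, 198), (-24.0, 8, 189), (-23.5, 4, 175), (-23.0, 30, 151), (-22.5, 93, 140), (-22.0, 103, 138), (-21.5, 102, 138), (-21.0, 102, 137), (-20.5, 104, 137), (-20.0, 104, 137), (-19.5, 105, 136), (-19.0, 107, 136), (-18.5, 107, 136), (-18.0, 108, 137), (-17.5, 108, 137), (-17.0, 106, 137), (-16.5, 108, 137)]
```

>>> carry_out([
  {"hand":-1,"travel":[0.03,-0.008,0.01],"turn":[0,0,0]},
  {"hand":-1,"travel":[0.06,-0.016,0.01],"turn":[0,0,0]},
  {"hand":-1,"travel":[0.1,-0.026,0.01],"turn":[0,0,0]},
  {"hand":-1,"travel":[0.1,-0.026,0.01],"turn":[0,0,0]},
])

```text
clock: 18.13
eef_pos: [0.5206, -0.0874, 0.0691]
tcp_rot: [-2.4, -2.026, -0.0]
ft_force: [-1.0, -0.3, -4.4]
finger_gap: 0.0217
finger_force: 98.9
```

>>> carry_out([
  {"hand":-1,"travel":[0.03,-0.008,0],"turn":[0,0,0]},
  {"hand":-1,"travel":[0.05,-0.013,0],"turn":[0,0,0]},
  {"hand":-1,"travel":[0.05,-0.013,0],"turn":[0,0,0]},
])

```text
clock: 18.38
eef_pos: [0.5204, -0.0827, 0.0692]
tcp_rot: [-2.4, -2.026, -0.0]
ft_force: [-0.3, -0.2, -4.5]
finger_gap: 0.0213
finger_force: 98.9
```

>>> carry_out([
  {"hand":-1,"travel":[0.03,-0.008,0],"turn":[0,0,0]},
  {"hand":-1,"travel":[0.06,-0.016,0],"turn":[0,0,0]},
  {"hand":-1,"travel":[0.08,-0.021,0],"turn":[0,0,0]},
  {"hand":-1,"travel":[0.08,-0.021,0],"turn":[0,0,0]},
])

```text
clock: 18.72
eef_pos: [0.5196, -0.0744, 0.0692]
tcp_rot: [-2.4, -2.026, -0.0]
ft_force: [0.8, -0.5, -4.5]
finger_gap: 0.0216
finger_force: 98.9
```

```bash
python3 - <<'E'
from h import *
state(); T=wpose(); p,d=save('wrist','w10'); np.savez('w10.npz',p=p,d=d,T=T)
print("w10",np.round(fithex2(p,T,(.535,.034)),4))
o=ortho(p,T,.535,.02,.11,.05,.25); cv2.imwrite('pics/o10.png',cv2.resize(o[:,:,::-1],(560,560)))
E
```

```text
tcp [ 0.5196 -0.0744  0.0692] tool-y deg -9.66 j [-0.39 -0.11 -0.36  1.32  0.    1.35] F [ 0.8 -0.5 -4.5] M [-0.19  0.02 -0.01] gap 0.0216
w10 [0.5357 0.0341 5.744  0.0172]
```

View pics/o10.png

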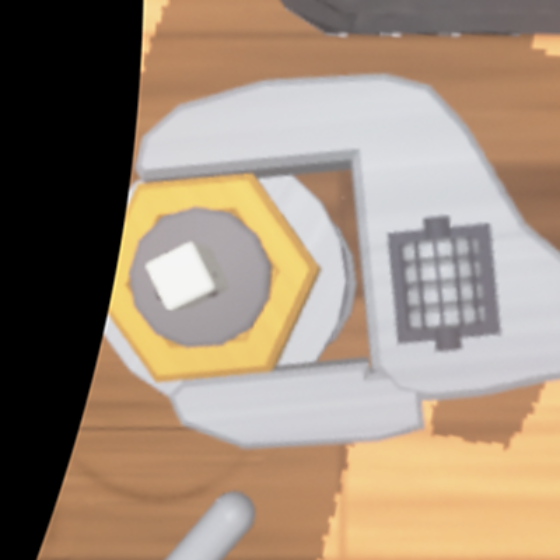

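The picture shows the jaws straddling the nut: apex at (320,268), throat at column 370, both flats inside the faces, no contact force. I'll seat the wrench fully, then turn.

>>> carry_out([
  {"hand":-1,"travel":[0.03,-0.008,0],"turn":[0,0,0]},
  {"hand":-1,"travel":[0.06,-0.016,0],"turn":[0,0,0]},
  {"hand":-1,"travel":[0.06,-0.016,0],"turn":[0,0,0]},
  {"hand":-1,"travel":[0.06,-0.016,0],"turn":[0,0,0]},
])

```text
clock: 19.1
eef_pos: [0.5191, -0.0685, 0.0692]
tcp_rot: [-2.401, -2.026, -0.0]
ft_force: [0.3, 0.2, -4.5]
finger_gap: 0.0215
finger_force: 98.9
```

>>> carry_out([
  {"hand":-1,"travel":[0.001,-0.052,0],"turn":[0,0,0.1]},
  {"hand":-1,"travel":[0.004,-0.104,0],"turn":[0,0,0.2]},
  {"hand":-1,"travel":[0.01,-0.156,0],"turn":[0,0,0.3]},
  {"hand":-1,"travel":[0.019,-0.207,0],"turn":[0,0,0.4]},
  {"hand":-1,"travel":[0.019,-0.207,0],"turn":[0,0,0.4]},
  {"hand":-1,"travel":[0.019,-0.207,0],"turn":[0,0,0.4]},
])

```text
clock: 19.6
eef_pos: [0.499, -0.0635, 0.0693]
tcp_rot: [2.59, 1.778, -0.0]
ft_force: [-0.4, -1.0, -6.1]
finger_gap: 0.0217
finger_force: 98.9
```

```bash
python3 - <<'E'
from h import *
state(); T=wpose(); p,d=save('wrist','w11'); np.savez('w11.npz',p=p,d=d,T=T)
print("w11",np.round(fithex2(p,T,(.535,.034)),4))
state()
E
```

```text
tcp [ 0.499  -0.0635  0.0693] tool-y deg -21.06 j [-0.39 -0.18 -0.42  1.33 -0.    1.55] F [-0.4 -1.  -6.1] M [-0.39  0.3   0.16] gap 0.0217
w11 [5.35600e-01 3.38000e-02 5.88317e+01 3.04000e-02]
tcp [ 0.499  -0.0635  0.0692] tool-y deg -21.05 j [-0.39 -0.18 -0.42  1.33 -0.    1.55] F [-1.7 -1.  -4.9] M [-0.4   0.3   0.15] gap 0.0214
```

>>> carry_out([
  {"hand":-1,"travel":[0.001,-0.052,0],"turn":[0,0,0.1]},
  {"hand":-1,"travel":[0.004,-0.104,0],"turn":[0,0,0.2]},
  {"hand":-1,"travel":[0.01,-0.156,0],"turn":[0,0,0.3]},
  {"hand":-1,"travel":[0.019,-0.207,0],"turn":[0,0,0.4]},
  {"hand":-1,"travel":[0.031,-0.258,0],"turn":[0,0,0.5]},
  {"hand":-1,"travel":[0.043,-0.308,0],"turn":[0,0,0.6]},
  {"hand":-1,"travel":[0.043,-0.308,0],"turn":[0,0,0.6]},
  {"hand":-1,"travel":[0.043,-0.308,0],"turn":[0,0,0.6]},
])

```text
clock: 20.32
eef_pos: [0.4719, -0.0484, 0.0692]
tcp_rot: [2.826, 1.372, -0.0]
ft_force: [-0.3, -1.1, -4.4]
finger_gap: 0.0218
finger_force: 98.9
```

```bash
cat > chk.py <<'E'
from h import *
import sys
s,M=state(); T=wpose(); f=sys.argv[1]; p,d=save('wrist',f); np.savez(f+'.npz',p=p,d=d,T=T)
h=fithex2(p,T,(.535,.034)); print("nut",np.round(h,4)); c=np.degrees(np.arctan2(M[1,1],M[0,1]))
print("tangential F (against cw)",round(float(s["ft_force"]@M[:,1]),2),"along handle",round(float(s["ft_force"]@M[:,0]),2),"rel angle nut-tool",round((h[2]-c+30)%60-30,2),"nut centre in tool",(M.T@(np.array([*h[:2],.11])-s["eef_pos"])).round(4))
E
python3 chk.py w12
```

```text
tcp [ 0.4719 -0.0484  0.0692] tool-y deg -38.2 j [-0.38 -0.27 -0.5   1.34 -0.    1.86] F [-0.3 -1.1 -4.4] M [-0.38  0.42  0.11] gap 0.0218
nut [5.35700e-01 3.39000e-02 4.17154e+01 5.02000e-02]
tangential F (against cw) 0.44 along handle -1.06 rel angle nut-tool 19.91 nut centre in tool [ 0.1041 -0.0008 -0.0408]
```

>>> carry_out([
  {"hand":-1,"travel":[0,-0.035,0],"turn":[0,0,0.066]},
  {"hand":-1,"travel":[0.003,-0.07,0],"turn":[0,0,0.134]},
  {"hand":-1,"travel":[0.003,-0.07,0],"turn":[0,0,0.134]},
])

```text
clock: 20.62
eef_pos: [0.4664, -0.0439, 0.0692]
tcp_rot: [2.872, 1.274, -0.001]
ft_force: [-1.4, -1.8, -4.6]
finger_gap: 0.0219
finger_force: 99.0
```

>>> carry_out([
  {"hand":-1,"travel":[0,-0.021,0],"turn":[0,0,0.04]},
  {"hand":-1,"travel":[0,-0.021,0],"turn":[0,0,0.04]},
])

```text
clock: 20.78
eef_pos: [0.4649, -0.0425, 0.0692]
tcp_rot: [2.884, 1.245, -0.001]
ft_force: [-2.3, -3.6, -4.6]
finger_gap: 0.0219
finger_force: 98.9
```

```bash
python3 - <<'E'
from h import *
# spout direction from top picture and depth
z=np.load("top0.npz"); dd,p=z["d"],z["p"]; c=bot.calibration("top"); K=Rm(c["orientation"])
r,cc=np.mgrid[0:400,0:640]; W=(np.stack([(cc-c["cx"])/c["fx"],(r-c["cy"])/c["fy"],np.ones_like(r)],-1)*dd[...,None])@K.T+c["eye"]
k=(W[...,2]>.025)&(W[...,2]<.12)&(abs(W[...,0]-.545)<.035)&(W[...,1]>.065)&(W[...,1]<.225)
x,y,zz=W[k].T; print(k.sum(),zz.min(),zz.max()); 
b=[(yy,np.median(x[(y>yy)&(y<yy+.015)]),np.median(zz[(y>yy)&(y<yy+.015)])) for yy in np.arange(.065,.22,.015) if ((y>yy)&(y<yy+.015)).sum()>3]; print(np.round(b,4)); q=np.polyfit([v[0] for v in b],[v[1] for v in b],1); print("spout dir deg",90-np.degrees(np.arctan(q[0])), q, np.polyval(q,.034))
E
python3 chk.py w13
```

```text
446 0.04733536907793101 0.09015135880864333
[[0.065  0.5331 0.0631]
 [0.08   0.5339 0.0661]
 [0.095  0.5338 0.0692]
 [0.11   0.5337 0.0709]
 [0.125  0.5344 0.074 ]
 [0.14   0.5356 0.0776]
 [0.155  0.5363 0.0783]
 [0.17   0.5372 0.0807]
 [0.185  0.5385 0.0828]
 [0.2    0.5394 0.0811]
 [0.215  0.5371 0.0776]]
spout dir deg 87.7156673307345 [0.03989026 0.53015331] 0.5315095743901287
tcp [ 0.4649 -0.0425  0.0692] tool-y deg -43.32 j [-0.37 -0.29 -0.52  1.34 -0.    1.95] F [-2.3 -3.6 -4.6] M [-0.83  0.54  0.26] gap 0.0219
nut [5.3570e-01 3.3900e-02 3.7309e+01 5.5300e-02]
tangential F (against cw) 0.84 along handle -4.19 rel angle nut-tool 20.63 nut centre in tool [ 0.1041 -0.0009 -0.0409]
```

>>> carry_out([
  {"hand":-1,"travel":[-0.005,-0.021,0],"turn":[0,0,0.04]},
  {"hand":-1,"travel":[-0.005,-0.021,0],"turn":[0,0,0.04]},
])

```text
clock: 21.0
eef_pos: [0.4633, -0.0409, 0.0692]
tcp_rot: [-2.897, -1.214, -0.001]
ft_force: [1.0, -0.7, -5.6]
finger_gap: 0.0218
finger_force: 98.8
```

>>> carry_out([
  {"hand":-1,"travel":[0,-0.021,0],"turn":[0,0,0.04]},
  {"hand":-1,"travel":[0,-0.021,0],"turn":[0,0,0.04]},
])

```text
clock: 21.17
eef_pos: [0.4617, -0.0395, 0.0693]
tcp_rot: [-2.91, -1.185, -0.001]
ft_force: [1.8, -0.8, -4.8]
finger_gap: 0.0218
finger_force: 98.8
```

```bash
python3 chk.py w14
```

```text
tcp [ 0.4617 -0.0395  0.0693] tool-y deg -45.69 j [-0.37 -0.31 -0.53  1.35  0.    2.  ] F [ 1.8 -0.8 -4.8] M [-0.39 -0.15  0.11] gap 0.0218
nut [5.35700e-01 3.38000e-02 3.46774e+01 5.83000e-02]
tangential F (against cw) 1.8 along handle 0.77 rel angle nut-tool 20.37 nut centre in tool [ 0.1042 -0.0008 -0.0407]
```

>>> carry_out([
  {"hand":-1,"travel":[0,-0.021,0],"turn":[0,0,0.04]},
  {"hand":-1,"travel":[0,-0.021,0],"turn":[0,0,0.04]},
])

```text
clock: 21.38
eef_pos: [0.4602, -0.0379, 0.0692]
tcp_rot: [-2.921, -1.155, -0.001]
ft_force: [2.4, -0.4, -6.4]
finger_gap: 0.0216
finger_force: 98.8
```

>>> carry_out([
  {"hand":-1,"travel":[0,-0.021,0],"turn":[0,0,0.04]},
  {"hand":-1,"travel":[0,-0.021,0],"turn":[0,0,0.04]},
])

```text
clock: 21.55
eef_pos: [0.459, -0.0364, 0.0694]
tcp_rot: [2.933, 1.126, 0.002]
ft_force: [4.7, 1.1, -5.7]
finger_gap: 0.0216
finger_force: 98.8
```

```bash
python3 chk.py w15
```

```text
tcp [ 0.459  -0.0364  0.0694] tool-y deg -47.98 j [-0.36 -0.32 -0.54  1.35  0.    2.04] F [ 4.7  1.1 -5.7] M [-0.12 -0.71  0.18] gap 0.0216
nut [ 0.5357  0.0338 33.1488  0.0603]
tangential F (against cw) 2.35 along handle 4.24 rel angle nut-tool 21.13 nut centre in tool [ 0.104  -0.0009 -0.0405]
```

>>> carry_out([
  {"hand":-1,"travel":[0.003,-0.01,0],"turn":[0,0,0.02]},
  {"hand":-1,"travel":[0.003,-0.01,0],"turn":[0,0,0.02]},
])

```text
clock: 21.77
eef_pos: [0.4585, -0.0356, 0.0693]
tcp_rot: [2.938, 1.113, 0.001]
ft_force: [5.7, 0.7, -6.2]
finger_gap: 0.0214
finger_force: 98.8
```

```bash
python3 chk.py w16
```

```text
tcp [ 0.4585 -0.0356  0.0693] tool-y deg -48.51 j [-0.36 -0.32 -0.54  1.35  0.    2.05] F [ 5.7  0.7 -6.2] M [-0.08 -0.85  0.29] gap 0.0214
nut [ 0.5357  0.0338 33.1798  0.0612]
tangential F (against cw) 3.26 along handle 4.7 rel angle nut-tool 21.69 nut centre in tool [ 0.1039 -0.0009 -0.0406]
```

>>> carry_out([
  {"hand":-1,"travel":[0.002,-0.006,0],"turn":[0,0,0.012]},
  {"hand":-1,"travel":[0.002,-0.006,0],"turn":[0,0,0.012]},
])

```text
clock: 21.98
eef_pos: [0.4582, -0.0353, 0.0694]
tcp_rot: [2.941, 1.104, 0.001]
ft_force: [5.8, -0.8, -6.1]
finger_gap: 0.0215
finger_force: 98.8
```

```bash
python3 chk.py w17; python3 -c "
from h import *
for f in ('w12','w14','w16','w17'): print(f); fithand(np.load(f+'.npz')['p'],o=(.1044,-.0002),a=15,xr=(-.021,-.016))"
```

```text
tcp [ 0.4582 -0.0353  0.0694] tool-y deg -48.83 j [-0.36 -0.32 -0.54  1.35 -0.    2.06] F [ 5.8 -0.8 -6.1] M [-0.3  -0.84  0.42] gap 0.0215
nut [ 0.5357  0.0338 33.2632  0.0613]
tangential F (against cw) 4.45 along handle 3.85 rel angle nut-tool 22.09 nut centre in tool [ 0.1038 -0.001  -0.0406]
w12
z0: slope lo, lo, slope hi, hi [-57.2, -23.86, 83.66, 31.57, 11.0]
z14 [-55.11, -22.42, 83.66, 31.95, 11.0]
w14
z0: slope lo, lo, slope hi, hi [-56.15, -23.58, 84.39, 31.7, 11.0]
z14 [-55.53, -22.59, 84.07, 31.97, 11.0]
w16
z0: slope lo, lo, slope hi, hi [-52.82, -22.92, 89.7, 34.05, 11.0]
z14 [-52.82, -22.12, 90.95, 34.83, 11.0]
w17
z0: slope lo, lo, slope hi, hi [-52.09, -22.65, 90.43, 34.39, 11.0]
z14 [-51.88, -21.76, 92.1, 35.29, 11.0]
```

The nut has stopped following the wrench: its angle holds at 33.2° while torque climbs to about 0.9 N m. It is against its stop. I'll back off half the play and slide the wrench out.

>>> carry_out([
  {"hand":-1,"travel":[0,0.044,0],"turn":[0,0,-0.085]},
  {"hand":-1,"travel":[0.005,0.088,0],"turn":[0,0,-0.17]},
  {"hand":-1,"travel":[0.005,0.088,0],"turn":[0,0,-0.17]},
  {"hand":-1,"travel":[0.005,0.088,0],"turn":[0,0,-0.17]},
])

```text
clock: 22.37
eef_pos: [0.4634, -0.0413, 0.0689]
tcp_rot: [-2.891, -1.226, 0.002]
ft_force: [-0.1, -0.1, -4.4]
finger_gap: 0.0214
finger_force: 98.9
```

```bash
python3 chk.py w18
```

```text
tcp [ 0.4634 -0.0413  0.0689] tool-y deg -44.05 j [-0.37 -0.3  -0.53  1.34 -0.    1.97] F [-0.1 -0.1 -4.4] M [-0.13  0.15 -0.03] gap 0.0214
nut [ 0.5357  0.0339 33.1722  0.0575]
tangential F (against cw) -0.04 along handle -0.11 rel angle nut-tool 17.22 nut centre in tool [ 0.1042 -0.0004 -0.0412]
```

>>> carry_out([
  {"hand":-1,"travel":[-0.05,0.014,0],"turn":[0,0,0]},
  {"hand":-1,"travel":[-0.1,0.028,0],"turn":[0,0,0]},
  {"hand":-1,"travel":[-0.15,0.043,0],"turn":[0,0,0]},
  {"hand":-1,"travel":[-0.15,0.043,0],"turn":[0,0,0]},
])

```text
clock: 22.75
eef_pos: [0.4563, -0.0561, 0.0692]
tcp_rot: [2.892, 1.227, -0.001]
ft_force: [0.4, 0.6, -5.3]
finger_gap: 0.0215
finger_force: 98.9
```

```bash
python3 chk.py w19
```

```text
tcp [ 0.4563 -0.0561  0.0692] tool-y deg -44.01 j [-0.41 -0.32 -0.54  1.35 -0.    1.93] F [ 0.4  0.6 -5.3] M [-0.14  0.17 -0.01] gap 0.0215
nut [5.36600e-01 3.48000e-02 3.11886e+01 1.89000e-02]
tangential F (against cw) -0.14 along handle 0.76 rel angle nut-tool 15.2 nut centre in tool [ 0.1212 -0.0055 -0.0409]
```

>>> carry_out([
  {"hand":-1,"travel":[-0.06,0.018,0],"turn":[0,0,0]},
  {"hand":-1,"travel":[-0.13,0.037,0],"turn":[0,0,0]},
  {"hand":-1,"travel":[-0.25,0.072,0],"turn":[0,0,0]},
  {"hand":-1,"travel":[-0.45,0.13,0],"turn":[0,0,0]},
  {"hand":-1,"travel":[-0.45,0.13,0],"turn":[0,0,0]},
  {"hand":-1,"travel":[-0.45,0.13,0],"turn":[0,0,0]},
])

```text
clock: 23.3
eef_pos: [0.4346, -0.0976, 0.0692]
tcp_rot: [2.892, 1.226, 0.0]
ft_force: [-0.8, -0.3, -4.7]
finger_gap: 0.0217
finger_force: 98.9
```

```bash
python3 -c "
from h import *
want(.4786,-.2573,.07,-44)
p,d=bot.get_image('scene'); print([ (t,[(r['xy'],round(r['score'],2)) for r in bot.place_of('scene',t)[:1]]) for t in('tap_lever','egg_timer','tin')])"
```

```text
tcp [ 0.4346 -0.0976  0.0692] tool-y deg -44.05 j [-0.52 -0.37 -0.58  1.36  0.    1.82] F [-0.8 -0.3 -4.7] M [-0.16  0.15 -0.08] gap 0.0217
travel [-0.842  1.426 -0.007] turn z -0.002
[('tap_lever', [([253.2, 174.9], 0.6)]), ('egg_timer', [([423.4, 294.2], 0.86)]), ('tin', [([407.5, 324.7], 0.65)])]
```

>>> carry_out([
  {"hand":-1,"travel":[-0.15,0.17,0],"turn":[0,0,0]},
  {"hand":-1,"travel":[-0.4,0.46,0],"turn":[0,0,0]},
  {"hand":-1,"travel":[-0.65,0.75,0.1],"turn":[0,0,0]},
  {"hand":-1,"travel":[-0.8,0.92,0.2],"turn":[0,0,0]},
  {"hand":-1,"travel":[-0.8,0.92,0.4],"turn":[0,0,0]},
  {"hand":-1,"travel":[-0.8,0.92,0.6],"turn":[0,0,0]},
  {"hand":-1,"travel":[-0.8,0.92,0.75],"turn":[0,0,0]},
  {"hand":-1,"travel":[-0.8,0.92,0.85],"turn":[0,0,0]},
  {"hand":-1,"travel":[-0.8,0.92,0.85],"turn":[0,0,0]},
  {"hand":-1,"travel":[-0.8,0.92,0.85],"turn":[0,0,0]},
])

```text
clock: 24.33
eef_pos: [0.4457, -0.2176, -0.0158]
tcp_rot: [-2.89, -1.23, 0.0]
ft_force: [0.3, -0.1, -4.5]
finger_gap: 0.0216
finger_force: 99.1
```

>>> carry_out([
  {"hand":-1,"travel":[0,0,0.03],"turn":[0,0,0]},
  {"hand":-1,"travel":[0,0,0.05],"turn":[0,0,0]},
  {"hand":-1,"travel":[0,0,0.07],"turn":[0,0,0]},
  {"hand":-1,"travel":[0,0,0.08],"turn":[0,0,0]},
  {"hand":-1,"travel":[0,0,0.08],"turn":[0,0,0]},
  {"hand":-1,"travel":[0,0,0.08],"turn":[0,0,0]},
])

```text
clock: 24.83
eef_pos: [0.4458, -0.2181, -0.0237]
tcp_rot: [2.891, 1.229, 0.0]
ft_force: [0.3, 0.6, -3.3]
finger_gap: 0.0214
finger_force: 99.2
```

>>> carry_out([
  {"hand":-1,"travel":[0,0,0.01],"turn":[0,0,0]},
  {"hand":-1,"travel":[0,0,0.02],"turn":[0,0,0]},
  {"hand":-1,"travel":[0,0,0.025],"turn":[0,0,0]},
  {"hand":-1,"travel":[0,0,0.025],"turn":[0,0,0]},
  {"hand":-1,"travel":[0,0,0.025],"turn":[0,0,0]},
])

```text
clock: 25.25
eef_pos: [0.4458, -0.2182, -0.0262]
tcp_rot: [2.891, 1.229, 0.0]
ft_force: [-0.3, 0.4, -3.7]
finger_gap: 0.0215
finger_force: 99.5
```

>>> carry_out([
  {"hand":-1,"travel":[0,0,0.008],"turn":[0,0,0]},
  {"hand":-1,"travel":[0,0,0.008],"turn":[0,0,0]},
  {"hand":-1,"travel":[0,0,0.008],"turn":[0,0,0]},
])

```text
clock: 25.5
eef_pos: [0.4458, -0.2182, -0.0264]
tcp_rot: [2.891, 1.229, 0.0]
ft_force: [-3.6, 2.0, 6.7]
finger_gap: 0.0216
finger_force: 100.5
```

>>> carry_out([
  {"hand":-0.3,"travel":[0,0,-0.005],"turn":[0,0,0]},
  {"hand":0,"travel":[0,0,-0.005],"turn":[0,0,0]},
  {"hand":0,"travel":[0,0,-0.005],"turn":[0,0,0]},
  {"hand":0,"travel":[0,0,-0.005],"turn":[0,0,0]},
  {"hand":0,"travel":[0,0,-0.005],"turn":[0,0,0]},
  {"hand":0,"travel":[0,0,-0.1],"turn":[0,0,0]},
  {"hand":0,"travel":[0,0,-0.4],"turn":[0,0,0]},
  {"hand":0,"travel":[0,0,-0.8],"turn":[0,0,0]},
  {"hand":0,"travel":[0,0,-1],"turn":[0,0,0]},
  {"hand":0,"travel":[0,0,-1],"turn":[0,0,0]},
  {"hand":0,"travel":[0,0,-1],"turn":[0,0,0]},
])

```text
clock: 26.42
eef_pos: [0.4468, -0.219, 0.075]
tcp_rot: [2.888, 1.228, 0.003]
ft_force: [0.9, 0.2, -0.5]
finger_gap: 0.0426
finger_force: 0.0
```

```bash
python3 - <<'E'
from h import *
state(); p,d=save('scene','end'); q,_=save('top','endt'); w,_=save('wrist','w20')
a=cv2.resize(p[100:350,230:450,::-1],None,fx=1.8,fy=1.8); b=cv2.resize(q[120:260,190:440,::-1],(400,224)); c=np.zeros((450,800,3),np.uint8); c[:450,:396]=a; c[:224,400:]=b; c[226:426,400:720]=cv2.resize(w[:,:,::-1],(320,200)); cv2.imwrite('pics/end_c.png',c)
E
```

```text
tcp [ 0.4468 -0.219   0.075 ] tool-y deg -43.94 j [-0.72 -0.2  -0.43  1.34  0.    1.62] F [ 0.9  0.2 -0.5] M [0.07 0.   0.02] gap 0.0426
```

View pics/end_c.png

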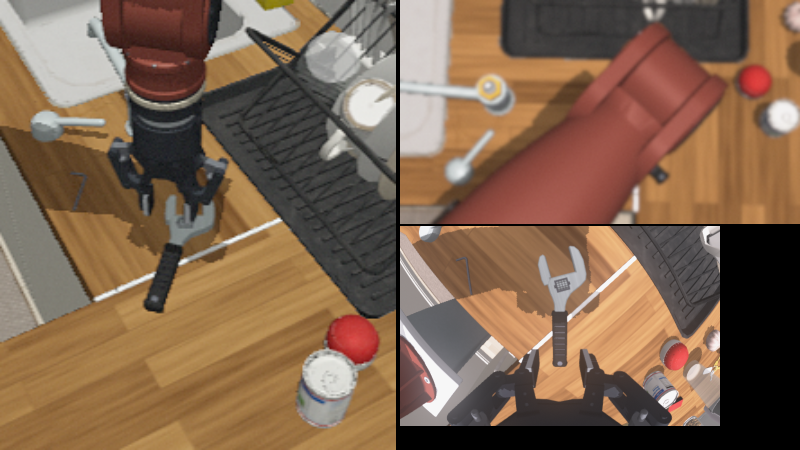

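The closing views show the wrench lying flat and released on the worktop, at (185,245) in the left panel. The lever, timer and tin are where they were, and the gripper is clear.

```bash
python3 -c "
from h import *
print(bot.hand_in())"
```

```text
the job is handed in; nothing more can be done
None
```

The job is handed in: the nut was turned clockwise until it stopped against its stop, and the wrench is off the tap and lying flat on the worktop, with the lever, timer and tin left where they were.

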